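# Open, load and latch the balanced card crate

### The job

Turn the two orange turnbuttons clear of the light blue crate's lid, and lay the lid flat on the middle of the cork mat. Put all the banded card packs flat into the crate in one layer, so spread that the crate never tips and stays in place on its narrow riser. Then set the lid squarely back on the crate and turn both turnbuttons across it again; leave the wooden knocking block alone.

Things in the scene. Friction and masses are not known exactly. Their poses are not given: they have to be found in the camera images.
- riser: fixed beech riser with a rubber top, 110 (x) x 76 (y) x 40 mm high, on the table; the crate stands loose and centred on it. Origin: centre of its underside; its y axis is the crate's length at the start. The crate's ends overhang it by 154 mm each, 40 mm above the table
- crate: light loose open blue crate, 240 g, outside 128 (x) x 384 (y) x 46 mm high, inside 116 x 372 x 41 mm. Origin: centre of underside, z up; inner floor at z = 5 mm, rim at z = 46 mm. Carried only within 38 mm of its middle (y): one pack near an end, or pressing on an end, tips it, so load from the middle outwards. Four packs fit in a row, their 86 mm along y, 30 mm finger room at each long wall
- turn_front (a joint): orange turnbutton on a boss outside the middle of the crate's -x long wall, hinge upright; 1.571 = its 40 mm long end straight across the lid (stop), starts near it; 0 = open, long end along the wall to the crate's +y, clear of the lid (so is less than 0); grows clockwise seen from above; range -0.3 to 1.571 rad. Light friction (0.025 N m), stays where it is left
- turn_back (a joint): the same on the +x long wall; at 0 its long end points along the wall to the crate's -y; grows clockwise seen from above to 1.571 across the lid
- turn_front_grip (a point): middle of the front turnbutton's upright fin, on its hinge axis, at crate x = -84, y = 0, z = 66 mm; turns with the button. The fin, to be pinched, is 10 mm thick (its x), 32 mm long (its y, along the long end), from crate z = 59 mm (top of the flat bar, 14 mm wide) to z = 73 mm
- turn_back_grip (a point): the same for the back turnbutton, at crate x = +84, y = 0, z = 66 mm
- mat: fixed cork mat on the table, 170 (x) x 420 (y) x 8 mm high, to lay the lid on lengthwise; origin: centre of its underside, so its top is at z = 8 mm
- lid: loose grey lid, 180 g, on the crate at the start: plate 134 (x) x 390 (y) x 5 mm on four corner lugs 6 mm deep (outer faces x = +-52, y = +-180 mm) that go inside the crate's walls with 6 mm play; black rail handle on top along y, 14 wide, 110 long, centred, z = 11 to 39 mm. Origin: centre of the lugs' underside. Seated its origin is at crate z = 40 mm; a half turn gives the same
- thick_0: banded pack of trimmed white cards with a brown paper band, 56 (its x) x 86 (its y) x 33 mm high, about 130 g; lies flat; origin: centre of its underside, z up. None if absent in this run
- thick_1: banded pack of trimmed white cards with a brown paper band, 56 (its x) x 86 (its y) x 33 mm high, about 130 g; lies flat; origin: centre of its underside, z up. None if absent in this run
- thin_0: banded pack of trimmed white cards with a brown paper band, 56 (its x) x 86 (its y) x 23 mm high, about 90 g; lies flat; origin: centre of its underside, z up. None if absent in this run
- thin_1: banded pack of trimmed white cards with a brown paper band, 56 (its x) x 86 (its y) x 23 mm high, about 90 g; lies flat; origin: centre of its underside, z up. None if absent in this run
- jog_block: wooden knocking block with rubber face, 51 x 110 x 50 mm, bystander; origin: centre of its underside
Things that resemble listed ones, but are neither listed nor needed, are in the scene too. Leave any green look-alike of the thin_1 alone.

How it is judged:
By the outcome, as a careful person would: the job done as asked, in the order asked, and still so for the second after the job is handed in, with the robot touching nothing.
Of thick_0, thick_1, thin_0, thin_1 only 2 to 4 are there at a start; the rules pass over those that are not, and their reading is None.
At some moment in a run one of thick_0, thick_1, thin_0, thin_1 may be knocked a few centimetres aside while the robot is not near it.
It also fails if it takes over 210 s, if anything falls off the work surface, if the arm or the gripper's body presses on something with over 40 N, if the wrist force passes 120 N, or if a joint passes its speed limit or range.

### The arm

A 6-joint arm with a two-finger parallel gripper is mounted at the origin on a cart in front of the work surface, level with it; the furniture and walls round the work are solid. World frame = base frame: x ahead of the robot, y to its left, z up, the work surface at z = 0. Lengths are in m, angles in rad, forces in N, time in s.
With the tool pointing down it reaches from about 0.35 to 0.975 m from the base axis. Payload 4.9 kg.
Tool frame: the origin (TCP) lies on the centre line of the jaws, within the pads' length; the fingertips stand 11 mm ahead of it and the grasp point (between the pads) lies 8 mm behind it (manip.finger_overhang is the distance from the TCP to the fingertips, in m); y points along the fingers, z is the direction in which the jaws open and shut, and the axes are right-handed (so a half turn about y gives the same grasp; the last joint's range is limited). The gripper opens to 85 mm and grips with 20 to 120 N. Pads are 22 mm wide; open, the fingers measure 114 mm over their backs; the gripper's body (76 mm by 85 mm) begins 54 mm behind the grasp point. The pads swing forward as they close: fully open they stand 13 mm farther back than shut.
Start: joints at [-0.119, 0.053, 1.613, -0, 1.476, -0.119], TCP at [0.625, 0, 0.242] pointing down, gripper open.
Joint ranges: [-3.01, 3.01], [-1.01, 2.22], [0.06, 2.58], [-1.02, 4.17], [0.09, 2.62], [-3.14, 3.14]. Speed limits (rad/s): [2.57, 2.57, 3.14, 3.14, 3.14, 3.14].

### API

Orientations are given as a unit quaternion [w, x, y, z].
In Python, from plant import readout, cams, workorder, manip gives the robot as it stands.
- The arm moves only by the tool play_rows, never from a script. Its arguments are lists of equal length, an entry for each row: "slide": the shift along the tool's x, y, z in cm, a list of three; "yaw": the turn about the tool's y in degrees; "grip": the closure, from -1 (fully open) to 1 (shut), so that 0 is half open. In form: {"slide": [[x, y, z], ...], "yaw": [yaw, ...], "grip": [grip, ...]}. A call has 1 to 12 rows; each row shifts and turns the commanded pose from where the row before left it, along the tool's axes as they then stand; what a row does not reach is not made up. A row lasts 1/10 s, in which the tool goes at most 50 mm and 8.59 degrees, less where a joint would pass 70% of its speed; a pose out of reach is approached as far as the arm can. A call with a gripper value outside its range is refused whole. The fingers move at their own pace and stop on an object; the grip force is fixed at half the most. Time passes only in rows, so rows that do not move let the fingers close. It gives the time, the measured TCP pose, the force and the opening at its end, in the units of the state.
- readout.state(): the state, without advancing time (a new reading comes with each control period).
- cams.grab_frame(name): name is "scene" or "side" or "wrist"; returns a dict with "image" (420x560x3 uint8, red, green, blue), "mtx" (3x3 intrinsics, pixels), "dist" ([k1, k2, p1, p2, k3] as OpenCV has them; the pictures are not rectified), "R" (3x3) and "t" (3): a world point X has camera coordinates R X + t; the wrist camera has in their place "mount" (4x4, takes a point from camera to tool coordinates, whose origin is the TCP and whose axes are the tool frame's). Camera axes: x right, y down, z forward; pixel columns grow to the right and rows downward; lengths in m; the calibration is good to about 2 mm. A picture is of the moment at which its call begins: read the wrist's pose just before it. There is no depth.
- workorder.job_done(): hands the job in, once; it reports no verdict.
The state is a dict: "time": time; "joint_pos": joint angles; "joint_vel": joint speeds; "joint_efforts": joint torques, N m; "tool_pos": TCP position; "tool_rot": TCP orientation; "contact_force": force on the tool from outside, world axes, zero at the start; "ft_torque": the same for the moment, N m; "gripper_width": opening from 0.0 (shut) to 1.0 (fully open).
Only numpy, scipy, OpenCV 4.12 (cv2) and the standard library are available. Lean on these libraries where they do the work, as an engineer would, in place of code of your own. Each camera call takes 0.05 s, during which the arm holds its last target.

## Working session

There is one attempt and no reset: what is moved stays moved. The work goes in short steps, Python scripts to look and compute and a tool call to move; the robot and the scene stay as the last step left them, time stands still between calls to the robot, and variables do not carry over. Pictures are saved under pics/ and viewed, and the job is handed in when it is done.

Besides the shell and the picture viewer there is one more tool, called after "Call:" as name(argument=value, ...) on one line, values as JSON. play_rows: Moves the arm, as the interface text tells. Its arguments: {"type":"object","properties":{"slide":{"type":"array","items":{"type":"array","items":{"type":"number"}}},"yaw":{"type":"array","items":{"type":"number"}},"grip":{"type":"array","items":{"type":"number"}}},"required":["slide","yaw","grip"]}

```bash
mkdir -p pics; ls; cat > h.py <<'E'
import numpy as np, cv2
from plant import readout, cams, workorder, manip
def grab(name,save=None):
    s=readout.state(); f=cams.grab_frame(name)
    if save: cv2.imwrite('pics/'+save,f['image'][:,:,::-1])
    return s,f
E
python3 - <<'E'
from h import *
s,f=grab('scene','scene0.png'); s2,g=grab('side','side0.png'); s3,w=grab('wrist','wrist0.png')
for k,v in s.items(): print(k,v)
for q in (f,g): print(q['mtx'],q['dist'],q['R'],q['t'])
print(w['mtx'],w['dist'],w['mount'],manip.finger_overhang)
E
```

```text
pics
time 0.0
joint_pos [-1.18980716e-01  5.33570627e-02  1.61430892e+00  9.89560376e-06
  1.47597881e+00 -1.19005000e-01]
joint_vel [-7.64011859e-04 -1.67310205e-04  4.20429949e-05  3.66801213e-04
  4.85868750e-04 -2.19891353e-04]
joint_efforts [ 2.70554956e-04 -3.93670499e+01 -3.70175600e+01 -1.62778279e-04
  6.93513779e-03 -6.06393527e-06]
tool_pos [6.24399129e-01 8.69635771e-05 2.41053945e-01]
tool_rot [ 0.49955981 -0.50045134  0.50056637 -0.49942144]
contact_force [-0.02165152 -0.09635775  0.74609986]
ft_torque [-0.02624632 -0.00344599  0.01609008]
gripper_width 1.0009316772347723
[[451.17084315   0.         285.63525691]
 [  0.         451.17084315 204.99562997]
 [  0.           0.           1.        ]] [-0.12748235  0.          0.          0.          0.        ] [[ 0.42670431 -0.90411554 -0.02232758]
 [-0.57404189 -0.2516811  -0.7791871 ]
 [ 0.69885573  0.34529946 -0.62639361]] [-0.18106033  0.37434298  0.94934841]
[[482.16327501   0.         276.31299851]
 [  0.         482.16327501 204.68185903]
 [  0.           0.           1.        ]] [-0.09106034  0.          0.          0.          0.        ] [[ 0.96364048 -0.26674995 -0.0155399 ]
 [-0.15252929 -0.50140073 -0.85166433]
 [ 0.2193897   0.82306851 -0.52385722]] [-0.49951073  0.20755499  1.28205851]
[[368.09851825   0.         278.78000723]
 [  0.         368.09851825 207.7062471 ]
 [  0.           0.           1.        ]] [-0.01409734  0.          0.          0.          0.        ] [[ 9.81590129e-05  9.61864936e-01  2.73524836e-01 -6.69835471e-02]
 [ 1.16090884e-03 -2.73524762e-01  9.61864261e-01 -1.31204837e-01]
 [ 9.99999321e-01  2.23121754e-04 -1.14348643e-03 -1.06326172e-03]
 [ 0.00000000e+00  0.00000000e+00  0.00000000e+00  1.00000000e+00]] 0.011
```

View pics/scene0.png

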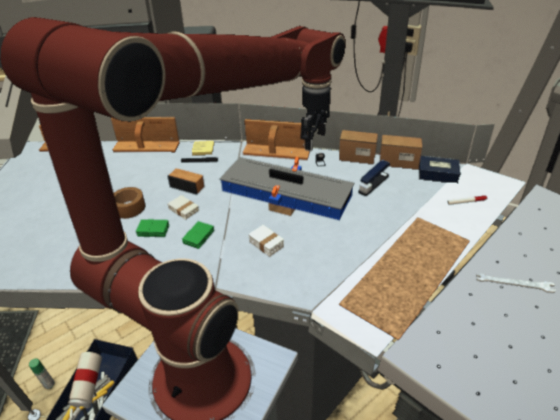

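View pics/side0.png

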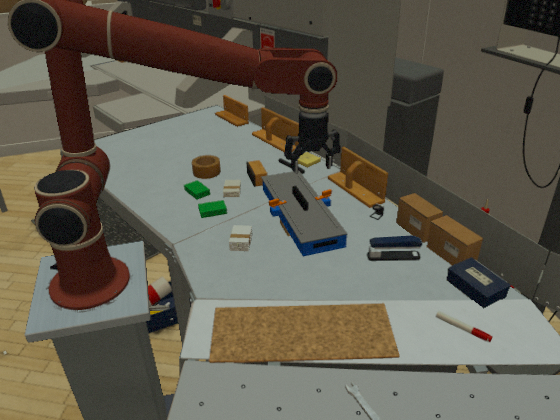

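View pics/wrist0.png

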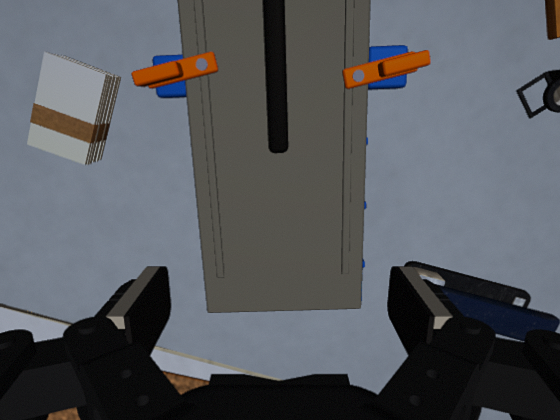

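```bash
cat >> h.py <<'E'
from scipy.spatial.transform import Rotation as Ro
def rot(s):
    q=np.array(s['tool_rot']); return Ro.from_quat([q[1],q[2],q[3],q[0]]).as_matrix()
def cam(s,f):
    if 'mount' in f:
        M=np.array(f['mount']); Rt=rot(s); Rcw=Rt@M[:3,:3]; c=Rt@M[:3,3]+np.array(s['tool_pos'])
        return Rcw.T, -Rcw.T@c
    return np.array(f['R']),np.array(f['t'])
def p2w(s,f,px,z):
    R,t=cam(s,f)
    u=cv2.undistortPoints(np.array(px,float).reshape(-1,1,2),f['mtx'],f['dist']).reshape(-1,2)
    d=np.c_[u,np.ones(len(u))]@R; c=-R.T@t
    z=np.broadcast_to(np.asarray(z,float),(len(u),))
    return c+d*((z-c[2])/d[:,2])[:,None]
def w2p(s,f,X):
    R,t=cam(s,f)
    return cv2.projectPoints(np.array(X,float).reshape(-1,1,3),cv2.Rodrigues(R)[0],t,f['mtx'],f['dist'])[0].reshape(-1,2)
def tocm(s,d):  # world displacement (m) -> tool axes cm
    return rot(s).T@np.array(d)*100
def yawdir(s):
    Rt=rot(s); return Rt
E
python3 - <<'E'
from h import *
s,f=grab('wrist'); 
print(np.round(rot(s),3))
print(np.round(p2w(s,f,[[207,312],[361,307]],0.091),4)) # lid corners top z=.04+.04+.011=.091
print('pack top .033',np.round(p2w(s,f,[[45,53],[120,76],[87,165],[28,148]],0.033),4))
print('pack .023',np.round(p2w(s,f,[[45,53],[105,72],[87,165],[28,148]],0.023),4))
print('fin', np.round(p2w(s,f,[[160,73],[405,66]],0.113),4))
print('handle end', np.round(p2w(s,f,[[267,150],[289,150]],0.119),4))
s,f=grab('scene')
print('mat',np.round(p2w(s,f,[[429,219],[469,243],[394,333],[342,301]],0.008),4))
print('packs',np.round(p2w(s,f,[[183,207],[266,239],[152,228],[198,234],[186,180]],[.033]*4+[.05]),4))
E
```

```text
[[ 0.    -0.002  1.   ]
 [-1.     0.     0.   ]
 [-0.    -1.    -0.002]]
[[ 0.5607 -0.107   0.091 ]
 [ 0.6938 -0.102   0.091 ]]
pack top .033 [[0.4206 0.1094 0.033 ]
 [0.4838 0.0902 0.033 ]
 [0.4437 0.0118 0.033 ]
 [0.3909 0.0277 0.033 ]]
pack .023 [[0.4147 0.1107 0.023 ]
 [0.4665 0.0944 0.023 ]
 [0.4384 0.0102 0.023 ]
 [0.384  0.0266 0.023 ]]
fin [[0.5438 0.0865 0.113 ]
 [0.7066 0.0909 0.113 ]]
handle end [[0.6149 0.0361 0.119 ]
 [0.63   0.0361 0.119 ]]
mat [[ 0.7157 -0.3359  0.008 ]
 [ 0.6572 -0.4626  0.008 ]
 [ 0.2789 -0.3449  0.008 ]
 [ 0.3198 -0.2024  0.008 ]]
packs [[0.4424 0.3521 0.033 ]
 [0.4194 0.0566 0.033 ]
 [0.3254 0.3792 0.033 ]
 [0.3593 0.2413 0.033 ]
 [0.5446 0.4096 0.05  ]]
```

```bash
python3 - <<'E'
from h import *
s,f=grab('scene'); im=f['image'][:,:,::-1]
cv2.imwrite('pics/crop1.png',cv2.resize(im[130:270,110:370],None,fx=3,fy=3,interpolation=cv2.INTER_CUBIC))
s,f=grab('side'); im=f['image'][:,:,::-1]
cv2.imwrite('pics/crop2.png',cv2.resize(im[120:270,170:400],None,fx=3.4,fy=3.4,interpolation=cv2.INTER_CUBIC))
E
```

```text
(no output)
```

View pics/crop1.png

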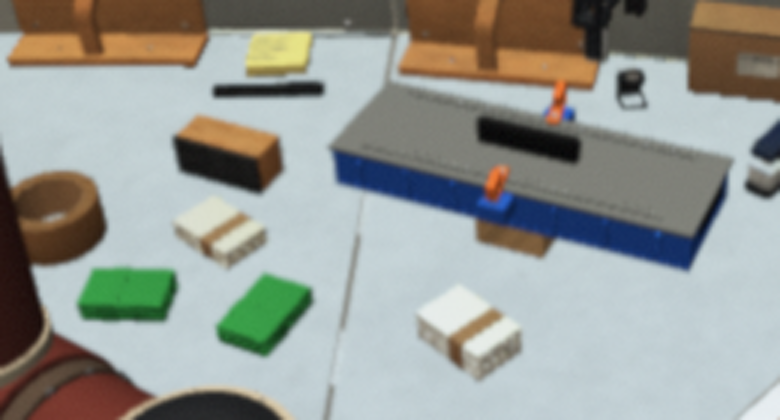

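View pics/crop2.png

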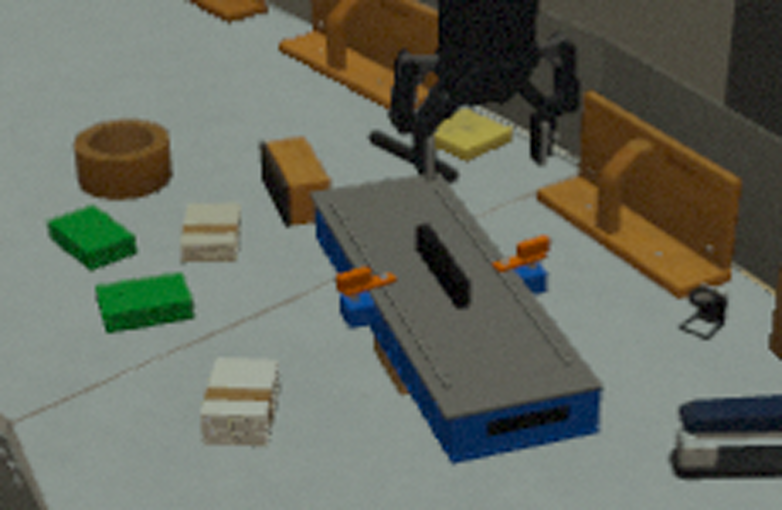

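Call:
play_rows(slide=[[-4,-4,0],[-4,-4,0],[-3,-4,0],[0,-3,0],[0,0,0],[0,0,0]], yaw=[0,0,0,0,0,0], grip=[-1,-1,-1,-1,-1,-1])

```text
time: 0.95
tool_pos: [0.6252, 0.1009, 0.3839]
tool_rot: [0.501, -0.5, 0.499, -0.5]
contact_force: [-0.1, 0.2, -0.8]
gripper_width: 0.998
```

```bash
python3 - <<'E'
from h import *
s,f=grab('wrist','wrist1.png'); print(s['time'],s['tool_pos'],s['joint_vel'])
grab('side','side1.png')
E
```

```text
0.95 [0.62519542 0.10087536 0.38387951] [-0.00995078  0.01978982  0.0542767  -0.00069777 -0.00212901 -0.00027183]
```

View pics/wrist1.png

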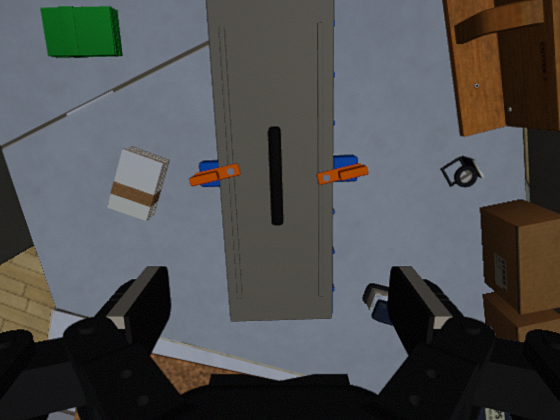

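View pics/side1.png

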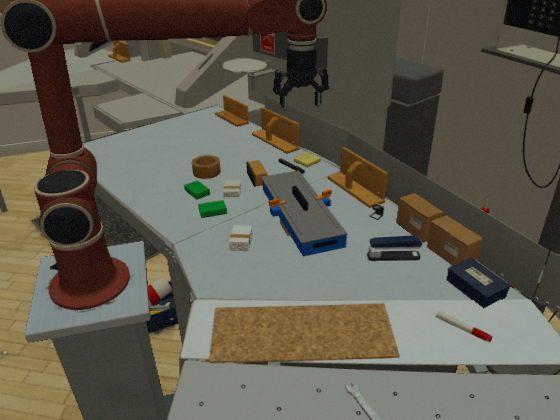

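```bash
python3 - <<'E'
from h import *
s,f=grab('wrist'); im=f['image'][:,:,::-1]
c=cv2.resize(im[110:240,170:390],None,fx=3.6,fy=3.6,interpolation=cv2.INTER_CUBIC); cv2.imwrite('pics/c3.png',c)
print(np.round(p2w(s,f,[[230,321],[332,319]],.091),4),np.round(p2w(s,f,[[268,128],[281,128],[271,223],[283,223]],.119),4))
E
```

```text
[[ 0.5582 -0.1064  0.091 ]
 [ 0.6913 -0.1031  0.091 ]] [[0.6109 0.1423 0.119 ]
 [0.6245 0.1422 0.119 ]
 [0.6134 0.0376 0.119 ]
 [0.6269 0.0377 0.119 ]]
```

View pics/c3.png

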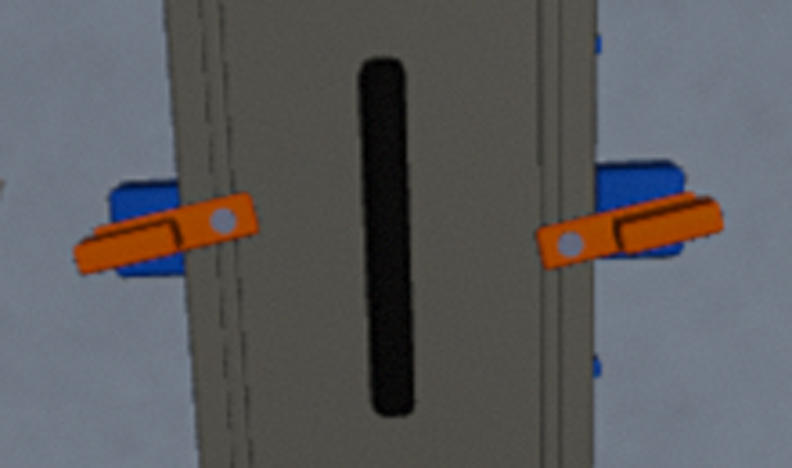

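```bash
python3 - <<'E'
from h import *
s,f=grab('wrist')
def C(a): return np.array(a)/3.6+[170,110]
fn=p2w(s,f,[C((130,240)),C((668,219))],.113); print(fn, np.linalg.norm(fn[0]-fn[1]),fn.mean(0))
d=fn[1]-fn[0]; print('ang',np.degrees(np.arctan2(d[1],d[0])))
b=p2w(s,f,[C((75,262)),C((250,205)),C((545,255)),C((715,212))],.099); 
a=p2w(s,f,[C((84,237)),C((178,220)),C((614,227)),C((718,200))],.113);
for q in (b,a):
  for i in (0,2):
    d=q[i+1]-q[i]; print(np.degrees(np.arctan2(d[1],d[0])))
h=p2w(s,f,[C((382,58)),C((392,414))],.119); d=h[0]-h[1]; print(h, h.mean(0), np.linalg.norm(d),np.degrees(np.arctan2(-d[0],d[1])))
E
```

```text
[[0.5418476  0.08930197 0.113     ]
 [0.70593915 0.09582705 0.113     ]] 0.16422122421008412 [0.62389338 0.09256451 0.113     ]
ang 2.2771606643313884
17.974864913882264
14.595726794306906
10.244305094591182
14.938132100785278
[[0.61917938 0.14408772 0.119     ]
 [0.62200862 0.03530062 0.119     ]] [0.620594   0.08969417 0.119     ] 0.10882388449125512 1.4897636856286647
```

Call:
play_rows(slide=[[0,0,-4.5],[1.2,0,-4],[0,4.5,0],[0,4.5,0],[0,4.5,0],[0,4.5,0],[0,3.4,0],[0,0,0],[0,0,0],[0,0,0]], yaw=[8,8,8,8,8,8,8,8,8,3], grip=[-1,-1,-1,-1,-1,-1,-1,-1,-1,-1])

```text
time: 2.15
tool_pos: [0.5375, 0.094, 0.1669]
tool_rot: [0.09, -0.092, 0.701, -0.701]
contact_force: [0.5, 0.5, -0.5]
gripper_width: 0.998
```

```bash
cat >> h.py <<'E'
def st(s=None):
    s=s or readout.state(); R=rot(s)
    print('t',round(s['time'],2),'pos',np.round(s['tool_pos'],4),'zdir',round(np.degrees(np.arctan2(R[1,2],R[0,2])),2),'tilt',np.round(R[:,1],3),'F',np.round(s['contact_force'],1),'w',round(s['gripper_width'],3))
    return s
E
python3 - <<'E'
from h import *
s,f=grab('wrist','w2.png'); st(s)
E
```

```text
t 2.15 pos [0.5375 0.094  0.1669] zdir -75.25 tilt [-0.004 -0.    -1.   ] F [ 0.5  0.5 -0.5] w 0.998
```

View pics/w2.png

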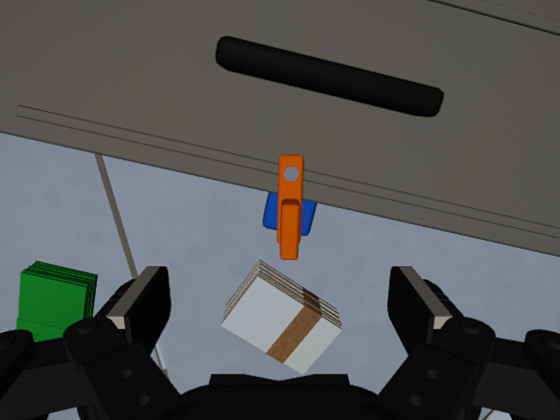

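```bash
python3 - <<'E'
from h import *
s,f=grab('wrist'); im=f['image'][:,:,::-1]
cv2.imwrite('pics/c4.png',cv2.resize(im[140:270,230:350],None,fx=5,fy=5,interpolation=cv2.INTER_CUBIC))
c=[.621,.0903]; a=np.radians(1.6)
def loc(x,y,z): return [c[0]+x*np.cos(a)-y*np.sin(a), c[1]+x*np.sin(a)+y*np.cos(a), z+.04]
print(w2p(s,f,[loc(-.084,0,.073),loc(-.067,0,.051), loc(-.067,.1,.051),loc(0,.055,.079),loc(0,-.055,.079)]))
E
```

```text
[[285.99053012 237.7126657 ]
 [292.06498949 197.56364056]
 [120.28724962 158.65836566]
 [211.00916981  46.16802111]
 [441.44685856 103.88200375]]
```

View pics/c4.png

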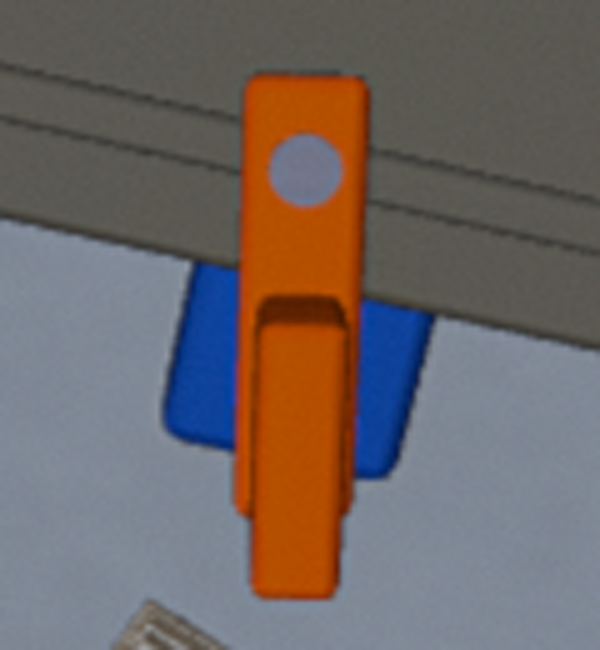

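```bash
python3 - <<'E'
from h import *
from scipy.optimize import least_squares
s,f=grab('wrist')
print(p2w(s,f,[[289.6,232]],.113))
im=f['image'][:,:,::-1]
cv2.imwrite('pics/c5.png',cv2.resize(im[20:130,200:460],None,fx=3,fy=3,interpolation=cv2.INTER_CUBIC))
e=p2w(s,f,[[230,183],[350,209],[0,132],[558,256]],.091); d=e[3]-e[2];print(e,np.degrees(np.arctan2(-d[0],d[1])))
b=p2w(s,f,[[230+300/5,140+75/5],[230+295/5,140+515/5]],.099); d=b[0]-b[1]; print(b,np.degrees(np.arctan2(d[1],d[0])))
E
```

```text
[[0.54075541 0.08696195 0.113     ]]
[[ 0.55326567  0.12535183  0.091     ]
 [ 0.55626438  0.05375935  0.091     ]
 [ 0.54851317  0.25614277  0.091     ]
 [ 0.56072053 -0.07959533  0.091     ]] -177.91765572223704
[[0.5787167  0.09679972 0.099     ]
 [0.52939155 0.08376401 0.099     ]] 14.803744747077651
```

View pics/c5.png

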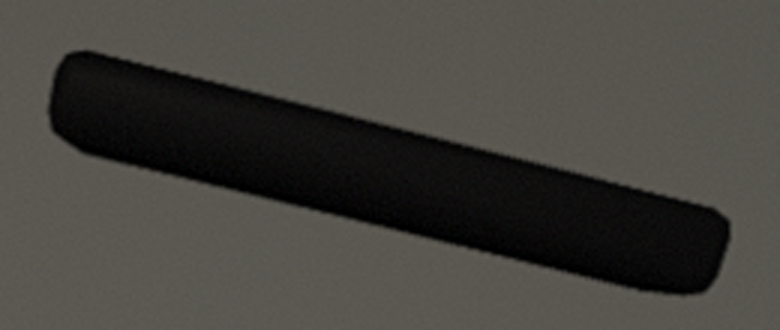

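Call:
play_rows(slide=[[-0.1,2,0.8],[0,2,0],[0,1.2,0],[0,0.3,0],[0,0,0],[0,0,0],[0,0,0]], yaw=[0,0,0,0,0,0,0], grip=[-1,-1,-1,-1,-1,-1,-1])

```text
time: 3.0
tool_pos: [0.5425, 0.087, 0.1152]
tool_rot: [-0.093, 0.092, -0.701, 0.701]
contact_force: [-0.5, 0.7, 0.6]
gripper_width: 0.999
```

```bash
python3 - <<'E'
from h import *
s,f=grab('wrist','w3.png'); st(s)
grab('side','s3.png')
E
```

```text
t 3.0 pos [0.5425 0.087  0.1152] zdir -74.98 tilt [ 0.002  0.    -1.   ] F [-0.5  0.7  0.6] w 0.999
```

View pics/w3.png

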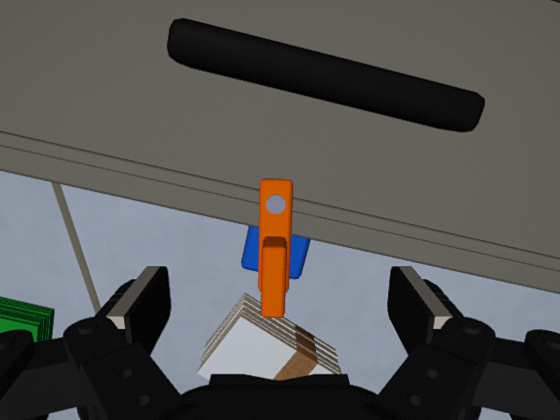

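```bash
python3 - <<'E'
from h import *
s,f=grab('wrist'); st(s)
im=f['image'][:,:,::-1]
cv2.imwrite('pics/c6.png',cv2.resize(im[170:330,220:330],None,fx=4,fy=4,interpolation=cv2.INTER_CUBIC))
b=p2w(s,f,[[276.5,180],[273.5,244],[273.5,314]],[.099,.113,.113]); print(b)
E
```

```text
t 3.1 pos [0.5423 0.087  0.115 ] zdir -74.99 tilt [ 0.002  0.    -1.   ] F [-0.5 -0.2  0. ] w 0.999
[[0.57854672 0.09581411 0.099     ]
 [0.55665328 0.09112409 0.113     ]
 [0.52695945 0.08329189 0.113     ]]
```

View pics/c6.png

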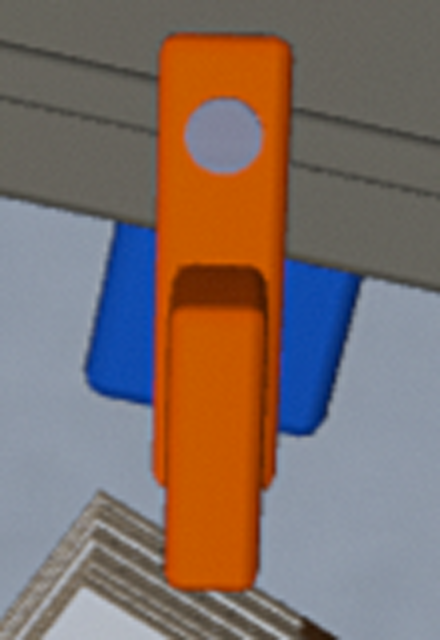

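Call:
play_rows(slide=[[0.2,0.3,0],[0,0,0],[0,0,0],[0,0,0],[0,0,0],[0,0,0],[0,0,0],[0,0,0],[0,0,0],[0,0,0]], yaw=[0,0,0,0,0,0,0,0,0,0], grip=[-1,0.2,0.4,0.6,0.7,0.75,0.8,0.9,0.95,1])

```text
time: 4.15
tool_pos: [0.5398, 0.0865, 0.1112]
tool_rot: [0.092, -0.092, 0.701, -0.701]
contact_force: [-3.1, -0.0, 3.2]
gripper_width: 0.097
```

```bash
python3 - <<'E'
from h import *
s,f=grab('wrist','w4.png'); st(s)
E
```

```text
t 4.15 pos [0.5398 0.0865 0.1112] zdir -74.99 tilt [-0.  0. -1.] F [-3.1 -0.   3.2] w 0.097
```

View pics/w4.png

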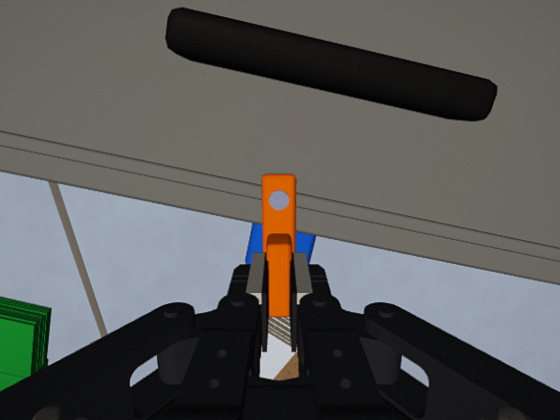

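Call:
play_rows(slide=[[0,-0.1,0],[0,0,0],[0,0,0],[0,0,0],[0,0,0],[0,0,0]], yaw=[0,-4,-6,-6,-6,-6], grip=[1,1,1,1,1,1])

```text
time: 4.8
tool_pos: [0.5399, 0.0862, 0.1113]
tool_rot: [-0.261, 0.26, -0.657, 0.658]
contact_force: [0.2, 0.3, -2.0]
gripper_width: 0.097
```

```bash
python3 - <<'E'
from h import *
s,f=grab('wrist','w5.png'); st(s)
E
```

```text
t 4.8 pos [0.5399 0.0862 0.1113] zdir -46.77 tilt [ 0. -0. -1.] F [ 0.2  0.3 -2. ] w 0.097
```

View pics/w5.png

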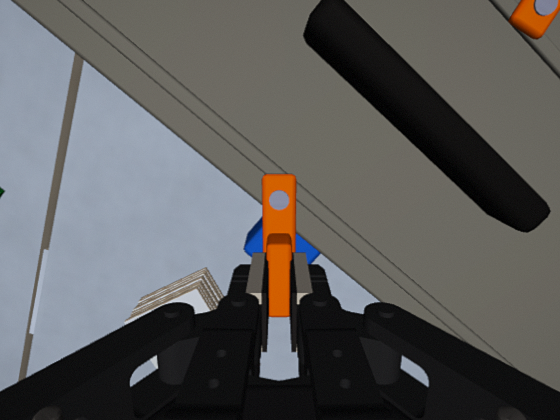

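Turning well. Continue about 51° more.

Call:
play_rows(slide=[[0,0,0],[0,0,0],[0,0,0],[0,0,0],[0,0,0],[0,0,0],[0,0,0],[0,0,0],[0,0,0]], yaw=[-7,-7,-7,-7,-7,-7,-7,-3,0], grip=[1,1,1,1,1,1,1,1,1])

```text
time: 5.75
tool_pos: [0.5397, 0.0863, 0.1114]
tool_rot: [-0.521, 0.521, -0.478, 0.478]
contact_force: [1.6, -0.5, -2.2]
gripper_width: 0.094
```

```bash
python3 - <<'E'
from h import *
s,f=grab('wrist','w6.png'); st(s)
E
```

```text
t 5.75 pos [0.5397 0.0863 0.1114] zdir 4.9 tilt [-0. -0. -1.] F [ 1.6 -0.5 -2.2] w 0.094
```

View pics/w6.png

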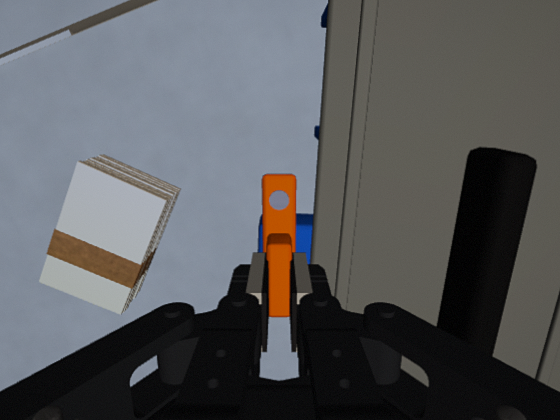

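Call:
play_rows(slide=[[0,0,0],[0,0,0],[0,0,0],[0,-3,0],[0,-3,0],[-0.5,0,4.8],[0,0,4.8],[0,0,4.8],[0,0,2.5]], yaw=[0,0,0,0,0,0,0,0,0], grip=[0.6,0,-1,-1,-1,-1,-1,-1,-1])

```text
time: 6.7
tool_pos: [0.7106, 0.1062, 0.1721]
tool_rot: [0.522, -0.521, 0.477, -0.478]
contact_force: [-0.4, -0.1, -1.2]
gripper_width: 1.003
```

Call:
play_rows(slide=[[0,0,0],[0,0,0],[0,0,0],[0,0,0],[0,0,0],[0,0,0],[0,0,0],[0,0,0],[0,0,0],[0,0,0],[0,0,0]], yaw=[8,8,8,8,8,8,8,8,8,8,0], grip=[-1,-1,-1,-1,-1,-1,-1,-1,-1,-1,-1])

```text
time: 7.8
tool_pos: [0.7077, 0.1061, 0.1721]
tool_rot: [-0.092, 0.092, -0.701, 0.701]
contact_force: [0.5, 0.2, 0.0]
gripper_width: 1.0
```

```bash
python3 - <<'E'
from h import *
s,f=grab('wrist','w7.png'); st(s); grab('side','s7.png')
E
```

```text
t 7.8 pos [0.7077 0.1061 0.1721] zdir -75.01 tilt [-0. -0. -1.] F [0.5 0.2 0. ] w 1.0
```

View pics/w7.png

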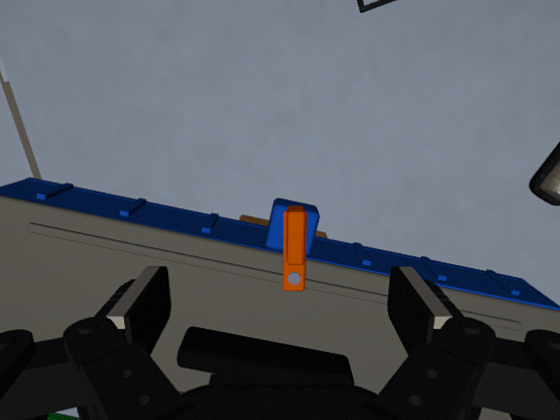

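View pics/s7.png

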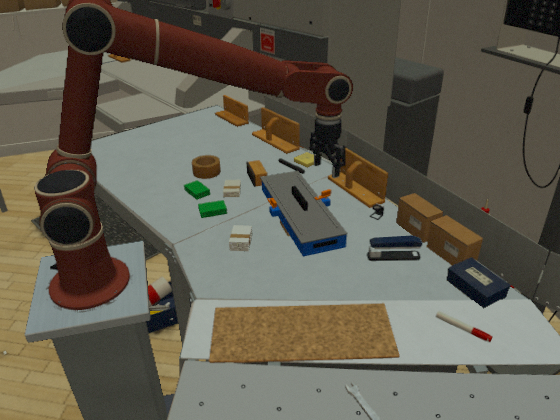

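```bash
python3 - <<'E'
from h import *
s,f=grab('wrist'); im=f['image'][:,:,::-1]
cv2.imwrite('pics/c8.png',cv2.resize(im[190:300,250:340],None,fx=5,fy=5,interpolation=cv2.INTER_CUBIC))
E
```

```text
(no output)
```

View pics/c8.png

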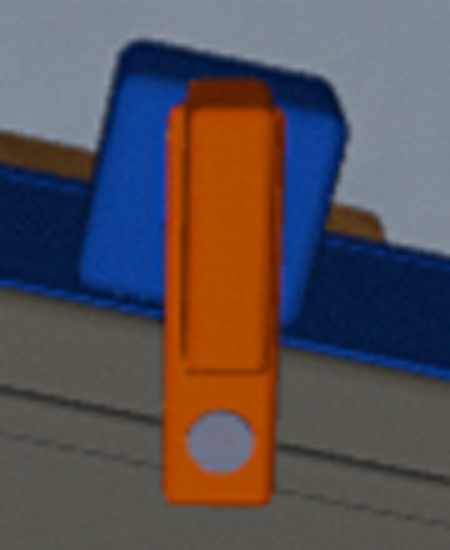

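```bash
python3 - <<'E'
from h import *
s,f=grab('wrist'); st(s)
C=lambda a:np.array(a)/5+[250,190]
p=p2w(s,f,[C((230,106)),C((226,372)),C((220,503)),C((228,105))],[.113,.113,.099,.099]); print(p); c=(p[0]+p[1])/2; print('c',c)
d=p[0]-p[1]; print(np.degrees(np.arctan2(d[1],d[0])),np.linalg.norm(d)); d=p[3]-p[2]; print(np.degrees(np.arctan2(d[1],d[0])))
print(p[2]+.04*np.r_[np.cos(np.radians(14.8)),np.sin(np.radians(14.8)),0])
print(tocm(s,[c[0]-s['tool_pos'][0],c[1]-s['tool_pos'][1],.1125-s['tool_pos'][2]]))
E
```

```text
t 7.95 pos [0.7077 0.1061 0.172 ] zdir -74.87 tilt [ 0.  0. -1.] F [ 0.8 -0.4 -0.2] w 1.003
[[0.72161102 0.09836263 0.113     ]
 [0.69150242 0.09027389 0.113     ]
 [0.66837621 0.08384233 0.099     ]
 [0.71786789 0.09686729 0.099     ]]
c [0.70655672 0.09431826 0.113     ]
15.037575307361 0.03117619748524676
14.744465462443296
[0.70704915 0.09406016 0.099     ]
[0.42347936 5.95325494 1.10920904]
```

Call:
play_rows(slide=[[0.4,2,1.1],[0,2,0],[0,1.7,0],[0,0.2,0],[0,0,0],[0,0,0]], yaw=[0,0,0,0,0,0], grip=[-1,-1,-1,-0.5,-0.5,-0.5])

```text
time: 8.6
tool_pos: [0.7075, 0.0946, 0.1142]
tool_rot: [-0.093, 0.092, -0.701, 0.701]
contact_force: [-0.6, 0.3, -0.7]
gripper_width: 0.752
```

```bash
python3 - <<'E'
from h import *
s,f=grab('wrist','w9.png'); st(s)
E
```

```text
t 8.6 pos [0.7075 0.0946 0.1142] zdir -74.97 tilt [ 0.002  0.    -1.   ] F [-0.6  0.3 -0.7] w 0.752
```

View pics/w9.png

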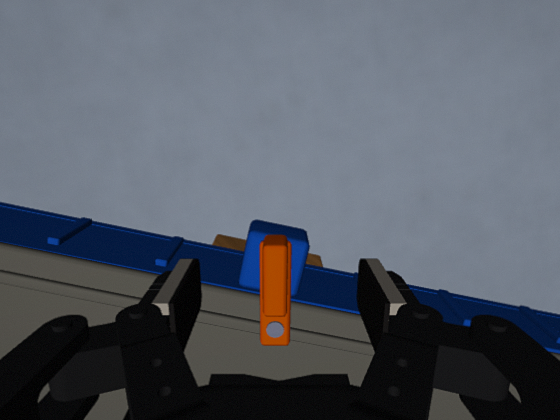

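Call:
play_rows(slide=[[0.05,0.2,-0.1],[0,0,0],[0,0,0],[0,0,0],[0,0,0],[0,0,0],[0,0,0],[0,0,0],[0,0,0]], yaw=[0,0,0,0,0,0,0,0,0], grip=[0,0.4,0.6,0.7,0.75,0.8,0.9,1,1])

```text
time: 9.55
tool_pos: [0.706, 0.0954, 0.1114]
tool_rot: [0.092, -0.092, 0.701, -0.701]
contact_force: [-1.9, 1.6, 2.0]
gripper_width: 0.095
```

Call:
play_rows(slide=[[0,0,0],[0,0,0],[0,0,0],[0,0,0],[0,0,0],[0,0,0],[0,0,0],[0,0,0],[0,0,0],[0,0,0],[0,0,0],[0,0,0]], yaw=[-4,-7,-7,-7,-7,-7,-7,-7,-7,-7,-7,-6], grip=[1,1,1,1,1,1,1,1,1,1,1,1])

```text
time: 10.75
tool_pos: [0.707, 0.095, 0.1113]
tool_rot: [0.523, -0.522, 0.476, -0.477]
contact_force: [1.9, 0.4, 1.1]
gripper_width: 0.101
```

```bash
python3 - <<'E'
from h import *
s,f=grab('wrist','w10.png'); st(s)
E
```

```text
t 10.75 pos [0.707  0.095  0.1113] zdir 5.25 tilt [ 0.003 -0.    -1.   ] F [1.9 0.4 1.1] w 0.101
```

View pics/w10.png

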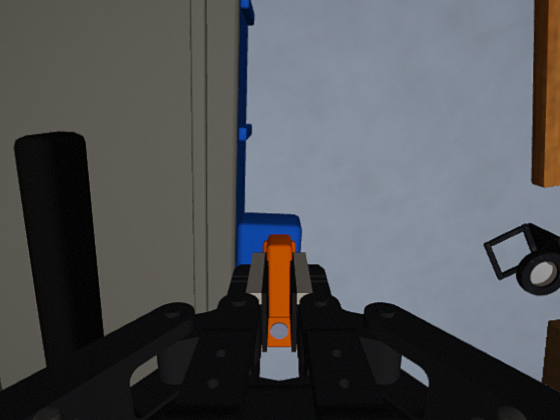

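Call:
play_rows(slide=[[0,0,0],[0,0,0],[0,0,0],[0,-3,0],[0,-4,0],[0,-2,-4.3],[0,0,-4.2],[0,0,0],[0,0,0],[0,0,0]], yaw=[0,0,0,0,0,0,3,0,0,0], grip=[0.6,0,-1,-1,-1,-1,-1,-1,-1,-1])

```text
time: 11.8
tool_pos: [0.6221, 0.0879, 0.2013]
tool_rot: [0.509, -0.508, 0.491, -0.491]
contact_force: [1.0, 1.1, -0.8]
gripper_width: 1.003
```

```bash
python3 - <<'E'
from h import *
s,f=grab('wrist','w11.png'); st(s)
E
```

```text
t 11.8 pos [0.6221 0.0879 0.2013] zdir 1.99 tilt [ 0.001 -0.    -1.   ] F [ 1.   1.1 -0.8] w 1.003
```

View pics/w11.png

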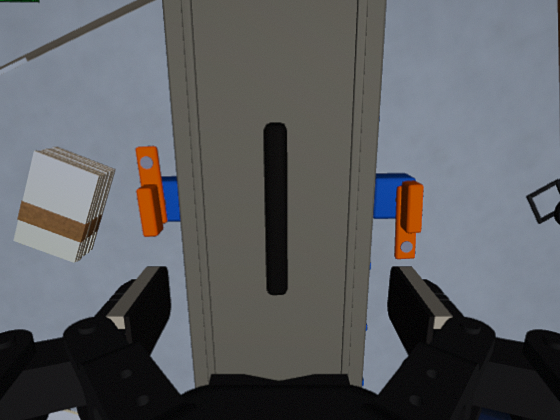

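```bash
python3 - <<'E'
from h import *
s,f=grab('wrist'); st(s)
h=p2w(s,f,[[275.5,123],[277,294]],.119); d=h[0]-h[1]; print(h,h.mean(0),np.linalg.norm(d),np.degrees(np.arctan2(-d[0],d[1])))
e=p2w(s,f,[[164,0],[193,385],[386,0],[363,385]],.091)
for i in(0,2):
  d=e[i]-e[i+1]; print(e[i:i+2],np.degrees(np.arctan2(-d[0],d[1])))
fn=p2w(s,f,[[149.5,209],[411.5,207]],.113); print(fn,fn.mean(0))
print(tocm(s,h.mean(0)-s['tool_pos']))
E
```

```text
t 11.85 pos [0.6224 0.0879 0.2013] zdir 1.99 tilt [ 0.001 -0.    -1.   ] F [0.2 0.4 0.6] w 1.0
[[0.61725401 0.14391197 0.119     ]
 [0.62170387 0.03609002 0.119     ]] [0.61947894 0.090001   0.119     ] 0.107913740711956 2.363282088617069
[[ 0.54889449  0.21133676  0.091     ]
 [ 0.55809517 -0.06252682  0.091     ]] 1.9241766583489217
[[ 0.67998857  0.21585828  0.091     ]
 [ 0.69303009 -0.05780429  0.091     ]] 2.728394058311924
[[0.54058344 0.08878231 0.113     ]
 [0.70322866 0.09573398 0.113     ]] [0.62190605 0.09225814 0.113     ]
[-0.22364612  8.23408678 -0.29019498]
```

Call:
play_rows(slide=[[-0.2,2,-0.3],[0,3,0],[0,2.5,0],[0,1.5,0],[0,0.4,0],[0,0,0],[0,0,0],[0,0,0],[0,0,0],[0,0,0],[0,0,0],[0,0,0]], yaw=[0,0,0,0,0,0,0,0,0,0,0,0], grip=[-0.4,-0.4,-0.4,-0.4,-0.4,0,0.3,0.5,0.65,0.8,1,1])

```text
time: 13.1
tool_pos: [0.6194, 0.0898, 0.1089]
tool_rot: [0.509, -0.508, 0.49, -0.492]
contact_force: [0.4, -0.5, 5.8]
gripper_width: 0.149
```

```bash
python3 - <<'E'
from h import *
s,f=grab('wrist','w12.png'); st(s)
E
```

```text
t 13.1 pos [0.6194 0.0898 0.1089] zdir 1.99 tilt [ 0.003  0.    -1.   ] F [ 0.4 -0.5  5.8] w 0.149
```

View pics/w12.png

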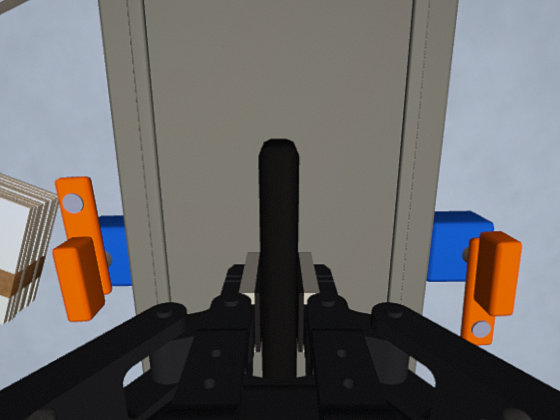

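Call:
play_rows(slide=[[0,-0.5,0],[0,-1,0],[0,-1.5,0],[0,-2.5,0],[0,-3.5,0],[0,-3.5,0],[0,-2,0],[0,0,0]], yaw=[0,0,0,0,0,0,0,0], grip=[1,1,1,1,1,1,1,1])

```text
time: 13.95
tool_pos: [0.6202, 0.0899, 0.2579]
tool_rot: [0.511, -0.506, 0.489, -0.493]
contact_force: [0.7, -0.1, -2.6]
gripper_width: 0.149
```

```bash
python3 - <<'E'
from h import *
s,f=grab('scene','sc13.png'); st(s); im=f['image'][:,:,::-1]
cv2.imwrite('pics/c13a.png',cv2.resize(im[205:345,325:485],None,fx=4,fy=4,interpolation=cv2.INTER_CUBIC))
s,f=grab('side','sd13.png'); im=f['image'][:,:,::-1]
cv2.imwrite('pics/c13b.png',cv2.resize(im[290:370,200:405],None,fx=3.8,fy=3.8,interpolation=cv2.INTER_CUBIC))
E
```

```text
t 13.95 pos [0.6202 0.0899 0.2579] zdir 2.0 tilt [ 0.009  0.    -1.   ] F [ 0.7 -0.1 -2.6] w 0.149
```

View pics/c13a.png

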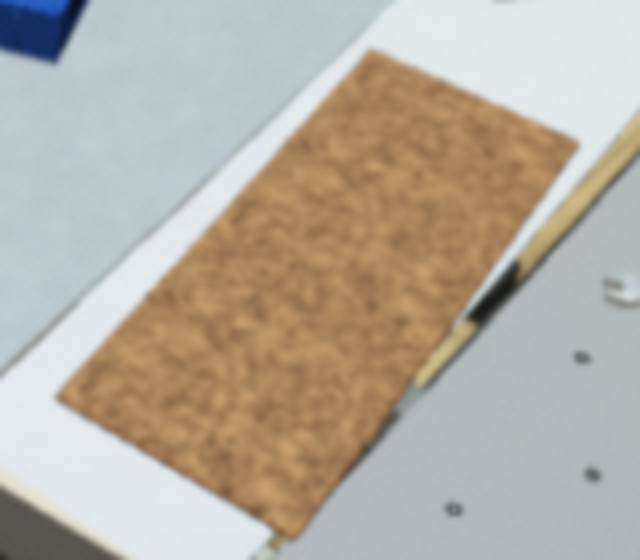

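View pics/c13b.png

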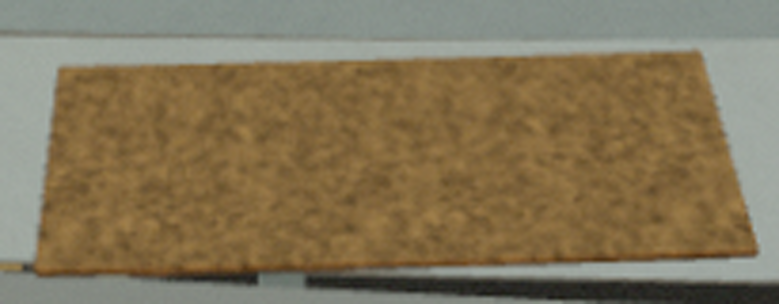

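View pics/sd13.png

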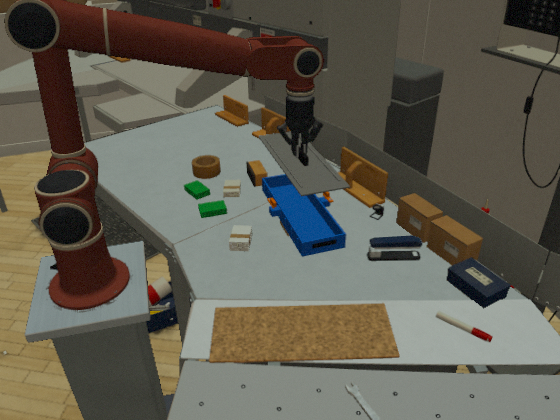

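```bash
python3 - <<'E'
from h import *
S=np.array([[372,50],[578,145],[297,530],[58,397]])/4+[325,205]
D=np.array([[700,50],[756,249],[38,265],[60,68]])/3.8+[200,290]
s,f=grab('scene'); a=p2w(s,f,S,.008); s,g=grab('side'); b=p2w(s,g,D,.008)
from scipy.optimize import least_squares
L=np.array([[.21,.085],[.21,-.085],[-.21,-.085],[-.21,.085]])
for q in (a,b):
  print(np.round(q,4).tolist(), q.mean(0), [np.linalg.norm(q[i]-q[(i+1)%4]) for i in range(4)])
def X(p):
  c,sn=np.cos(p[2]),np.sin(p[2]); return np.c_[p[0]+L[:,0]*c-L[:,1]*sn,p[1]+L[:,0]*sn+L[:,1]*c,np.full(4,.008)]
r=least_squares(lambda p:np.r_[(w2p(s,f,X(p))-S).ravel(),(w2p(s,g,X(p))-D).ravel()],[.49,-.34,-.3])
print(r.x,np.degrees(r.x[2]),r.fun.round(1))
E
```

```text
[[0.7093, -0.3039, 0.008], [0.6652, -0.4629, 0.008], [0.2716, -0.3593, 0.008], [0.3078, -0.2003, 0.008]] [ 0.48847802 -0.3316219   0.008     ] [np.float64(0.16504368813342463), np.float64(0.40705671616356814), np.float64(0.16307529561459239), np.float64(0.41461147015722927)]
[[0.7121, -0.303, 0.008], [0.6695, -0.4641, 0.008], [0.269, -0.3577, 0.008], [0.3084, -0.2004, 0.008]] [ 0.48973821 -0.33128461  0.008     ] [np.float64(0.16660874678653317), np.float64(0.41443409741935894), np.float64(0.16224576400499494), np.float64(0.4165730969068083)]
[ 0.49034671 -0.33088092 -0.25235279] -14.458749676287637 [-0.5 -1.4  1.3 -1.4 -0.   2.2 -1.6 -0.7  0.7 -0.8  1.5  0.2 -1.2  1.4
 -0.3 -1.1]
```

Call:
play_rows(slide=[[2,0,-0.7],[4.2,0,-1.4],[4.2,0,-1.4],[4.2,0,-1.4],[4.2,0,-1.4],[4.2,0,-1.4],[4.2,0,-1.4],[4.2,0,-1.4],[4.2,0,-1.4],[4.2,0,-1.4],[2,0,-0.7],[0,0,0]], yaw=[0,0,0,0,0,0,0,0,0,0,0,0], grip=[1,1,1,1,1,1,1,1,1,1,1,1])

```text
time: 15.35
tool_pos: [0.491, -0.3349, 0.2494]
tool_rot: [-0.507, 0.508, -0.494, 0.491]
contact_force: [-0.4, -0.2, -2.4]
gripper_width: 0.148
```

Call:
play_rows(slide=[[0,0,0],[0,0,0],[0,0,0],[0,0,0],[0,0,0],[0,0,0],[0,0,0],[0,0,0],[0,0,0],[0,0,0],[0,0,0],[0,0,0]], yaw=[-4,-7,-7,-7,-7,-7,-7,-7,-7,-7,-6.3,0], grip=[1,1,1,1,1,1,1,1,1,1,1,1])

```text
time: 16.55
tool_pos: [0.4928, -0.3313, 0.2503]
tool_rot: [0.702, -0.701, 0.091, -0.089]
contact_force: [0.1, 0.6, -1.7]
gripper_width: 0.149
```

```bash
python3 - <<'E'
from h import *
s,f=grab('wrist','w14.png'); st(s); grab('side','sd14.png'); R=rot(s)
print(tocm(s,[.490-s['tool_pos'][0],-.331-s['tool_pos'][1],.038-s['tool_pos'][2]]))
E
```

```text
t 16.55 pos [ 0.4928 -0.3313  0.2503] zdir 75.36 tilt [-0.002  0.002 -1.   ] F [ 0.1  0.6 -1.7] w 0.149
[-0.22448511 21.22931997 -0.07899579]
```

View pics/w14.png

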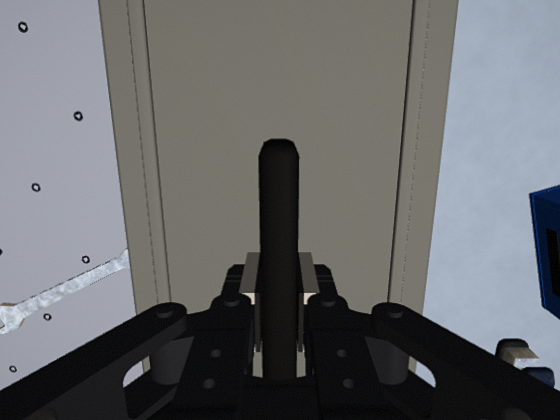

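View pics/sd14.png

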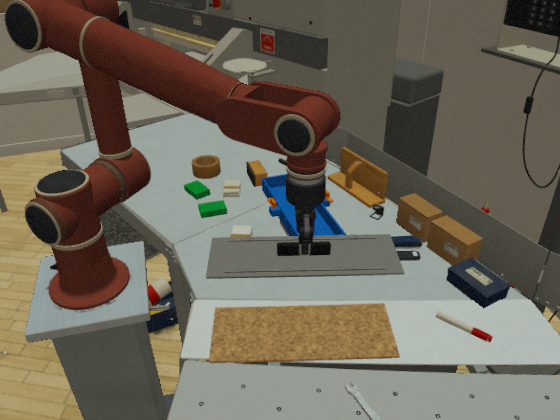

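Call:
play_rows(slide=[[-0.2,4,-0.1],[0,4.5,0],[0,4.5,0],[0,3.5,0],[0,2,0],[0,1,0],[0,0.5,0],[0,0.4,0],[0,0.2,0],[0,0,0],[0,0,0]], yaw=[0,0,0,0,0,0,0,0,0,0,0], grip=[1,1,1,1,1,1,1,1,1,1,1])

```text
time: 17.75
tool_pos: [0.4913, -0.3338, 0.0471]
tool_rot: [-0.701, 0.702, -0.09, 0.091]
contact_force: [0.0, -0.4, -0.9]
gripper_width: 0.154
```

```bash
python3 - <<'E'
from h import *
s,f=grab('side','sd15.png'); st(s)
E
```

```text
t 17.75 pos [ 0.4913 -0.3338  0.0471] zdir 75.29 tilt [ 0.001 -0.001 -1.   ] F [ 0.  -0.4 -0.9] w 0.154
```

View pics/sd15.png

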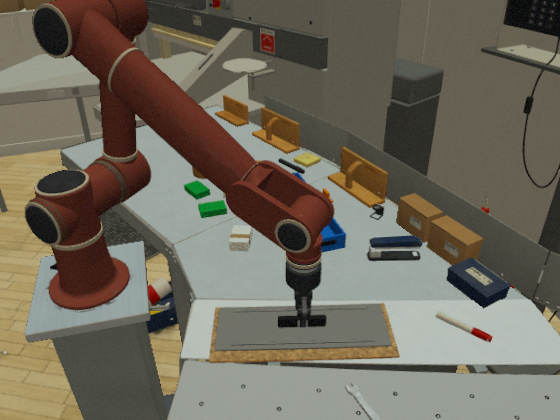

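Call:
play_rows(slide=[[-0.2,0.4,0.2],[0,0.3,0],[0,0.2,0],[0,0,0],[0,0,0]], yaw=[0,0,0,0,0], grip=[1,1,1,1,1])

```text
time: 18.3
tool_pos: [0.4893, -0.3308, 0.0369]
tool_rot: [0.701, -0.701, 0.091, -0.09]
contact_force: [-0.6, 0.0, -0.3]
gripper_width: 0.153
```

Call:
play_rows(slide=[[0,0.1,0],[0,0,0],[0,0,0],[0,0,0],[0,0,0],[0,-1,0],[0,-2,0],[0,-4,0],[0,-4,0],[0,-4,0]], yaw=[0,0,0,0,0,0,0,0,0,0], grip=[1,0.7,0.5,0,-0.5,-0.8,-1,-1,-1,-1])

```text
time: 19.3
tool_pos: [0.4892, -0.3308, 0.1882]
tool_rot: [-0.701, 0.701, -0.09, 0.091]
contact_force: [0.2, 0.6, 0.2]
gripper_width: 0.997
```

```bash
python3 - <<'E'
from h import *
s,f=grab('wrist','w16.png'); st(s);grab('scene','sc16.png')
E
```

```text
t 19.3 pos [ 0.4892 -0.3308  0.1882] zdir 75.3 tilt [ 0. -0. -1.] F [0.2 0.6 0.2] w 0.997
```

View pics/w16.png

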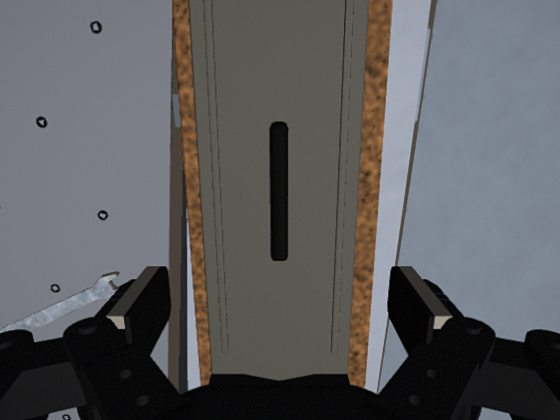

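View pics/sc16.png

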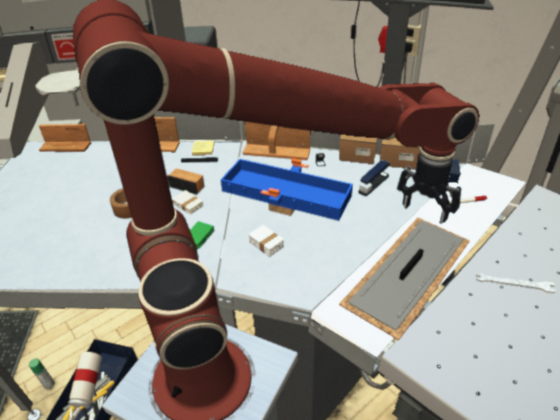

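```bash
python3 - <<'E'
from h import *
s,f=grab('wrist'); im=f['image'][:,:,::-1]
cv2.imwrite('pics/c16.png',cv2.resize(im[150:250,160:400],None,fx=3.3,fy=3.3,interpolation=cv2.INTER_CUBIC))
E
```

```text
(no output)
```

View pics/c16.png

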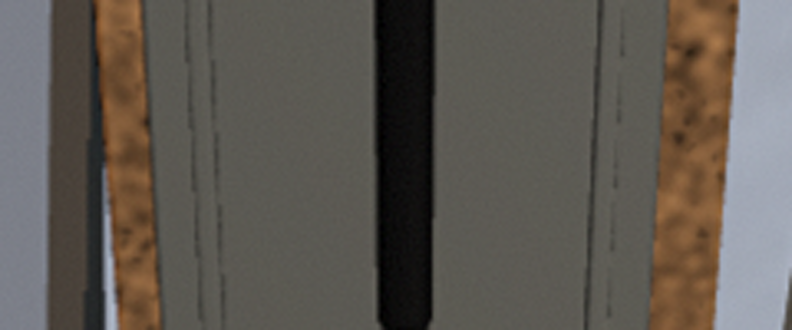

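```bash
python3 - <<'E'
from h import *
s,f=grab('wrist'); C=lambda a:np.array(a)/3.3+[160,150]
q=p2w(s,f,[C((105,100)),C((725,100)),C((149,100)),C((662,100))],[.008,.008,.019,.019])
R=rot(s); t=np.array(s['tool_pos'])
print(((q-t)@R*1000).round(1))
# lid corners in scene image / ends
E
```

```text
[[ -5.5 183.8 -78.6]
 [ -5.7 183.1  85. ]
 [ -7.7 172.7 -64.6]
 [ -7.9 172.1  65.9]]
```

Call:
play_rows(slide=[[-1.7,-1,4],[-1.7,-1,4],[-1.7,0,4],[-1.7,0,4],[-1.7,0,4],[-1.7,0,4],[-1.7,0,4],[-1.7,0,4],[-1.7,0,4],[0,0,0]], yaw=[0,0,0,0,0,0,0,0,0,0], grip=[-1,-1,-1,-1,-1,-1,-1,-1,-1,-1])

```text
time: 20.5
tool_pos: [0.4306, 0.0601, 0.204]
tool_rot: [0.702, -0.701, 0.089, -0.087]
contact_force: [0.1, 0.2, 0.1]
gripper_width: 1.001
```

Call:
play_rows(slide=[[0,0,0],[0,0,0],[0,0,0],[0,0,0],[0,0,0],[0,0,0],[0,0,0],[0,0,0],[0,0,0],[0,0,0],[0,0,0],[0,0,0]], yaw=[8,8,8,8,8,8,8,8,8,8,8,7], grip=[-1,-1,-1,-1,-1,-1,-1,-1,-1,-1,-1,-1])

```text
time: 21.7
tool_pos: [0.4319, 0.0553, 0.2043]
tool_rot: [0.404, -0.406, 0.58, -0.579]
contact_force: [0.2, -0.3, 0.6]
gripper_width: 1.0
```

```bash
python3 - <<'E'
from h import *
s,f=grab('wrist','w17.png'); st(s)
E
```

```text
t 21.7 pos [0.4319 0.0553 0.2043] zdir -20.06 tilt [-0.003 -0.    -1.   ] F [ 0.2 -0.3  0.6] w 1.0
```

View pics/w17.png

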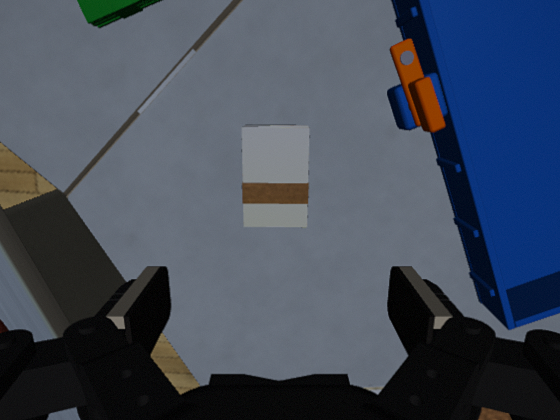

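```bash
python3 - <<'E'
from h import *
s,f=grab('wrist')
for z in(.033,.023):
  q=p2w(s,f,[[242,126.5],[309,126.5],[308,227.5],[243,227.5]],z); print(z,[round(np.linalg.norm(q[i]-q[(i+1)%4])*1000,1) for i in range(4)],q.mean(0), tocm(s,q.mean(0)-s['tool_pos']))
E
```

```text
0.033 [np.float64(53.9), np.float64(85.8), np.float64(56.4), np.float64(85.9)] [0.43034267 0.06168937 0.033     ] [-0.56300733 17.13626029 -0.32435225]
0.023 [np.float64(55.7), np.float64(88.6), np.float64(58.3), np.float64(88.7)] [0.42952319 0.05982412 0.023     ] [-0.36098389 18.13656041 -0.33401385]
```

Call:
play_rows(slide=[[-0.6,3,-0.3],[0,4.5,0],[0,4.5,0],[0,3.5,0],[0,2,0],[0,1,0],[0,0,0],[0,0,0],[0,0,0]], yaw=[0,0,0,0,0,0,0,0,0], grip=[-1,-1,-1,-1,-1,-1,-1,-1,-1])

```text
time: 22.7
tool_pos: [0.4333, 0.0627, 0.0226]
tool_rot: [-0.408, 0.406, -0.577, 0.579]
contact_force: [0.0, 0.5, 0.7]
gripper_width: 1.0
```

```bash
python3 - <<'E'
from h import *
s,f=grab('wrist','w18.png'); st(s)
E
```

```text
t 22.7 pos [0.4333 0.0627 0.0226] zdir -19.68 tilt [ 0.003 -0.    -1.   ] F [0.  0.5 0.7] w 1.0
```

View pics/w18.png

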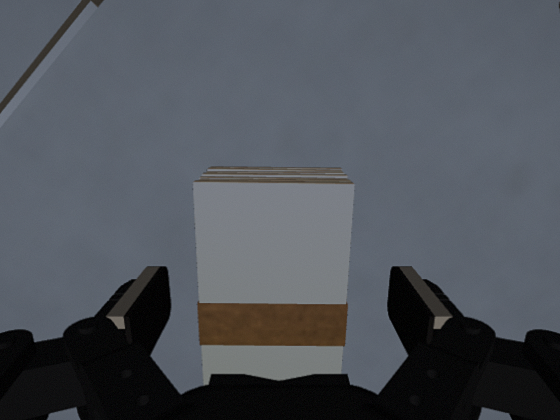

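Call:
play_rows(slide=[[0,0.2,-0.2],[0,0,0],[0,0,0],[0,0,0],[0,0,0],[0,0,0],[0,0,0]], yaw=[0,0,0,0,0,0,0], grip=[-1,-0.5,-0.3,0,0.5,1,1])

```text
time: 23.45
tool_pos: [0.4305, 0.0635, 0.0196]
tool_rot: [-0.407, 0.407, -0.578, 0.578]
contact_force: [-0.1, 0.3, 5.3]
gripper_width: 0.631
```

```bash
python3 - <<'E'
from h import *
s,f=grab('wrist','w19.png'); st(s)
E
```

```text
t 23.45 pos [0.4305 0.0635 0.0196] zdir -19.7 tilt [ 0.001  0.    -1.   ] F [-0.1  0.3  5.3] w 0.631
```

View pics/w19.png

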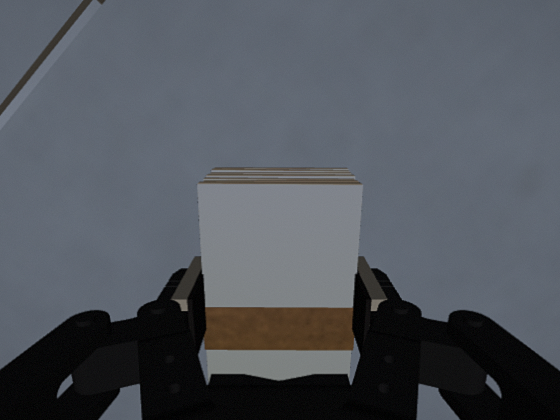

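Call:
play_rows(slide=[[0,-1,0],[0,-3,0],[0,-4.5,0],[0,-4.5,0],[0,-4,0],[-1.1,0,3.7],[-1.1,0,3.7],[-1.1,0,3.7],[-1.1,0,3.7],[-1.1,0,3.7],[0,0,0],[0,0,0]], yaw=[0,0,0,0,0,0,0,0,0,-7,-8,-7], grip=[1,1,1,1,1,1,1,1,1,1,1,1])

```text
time: 24.7
tool_pos: [0.6227, 0.0527, 0.1873]
tool_rot: [-0.51, 0.512, -0.489, 0.488]
contact_force: [-0.0, -0.3, -1.5]
gripper_width: 0.633
```

```bash
python3 - <<'E'
from h import *
s,f=grab('wrist','w20.png'); st(s); grab('side','sd20.png')
E
```

```text
t 24.7 pos [0.6227 0.0527 0.1873] zdir 2.59 tilt [-0.003  0.    -1.   ] F [-0.  -0.3 -1.5] w 0.633
```

View pics/w20.png

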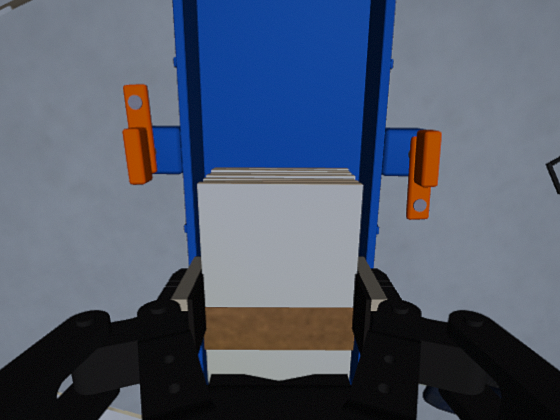

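View pics/sd20.png

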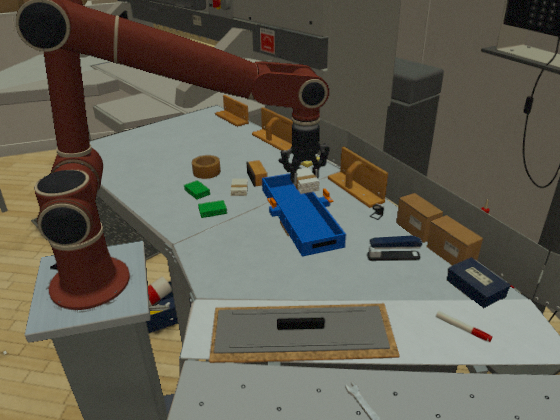

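```bash
python3 - <<'E'
from h import *
s,f=grab('wrist'); im=f['image'][:,:,::-1]
cv2.imwrite('pics/c20.png',cv2.resize(im[70:270,110:450],None,fx=2.3,fy=2.3,interpolation=cv2.INTER_CUBIC))
E
```

```text
(no output)
```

View pics/c20.png

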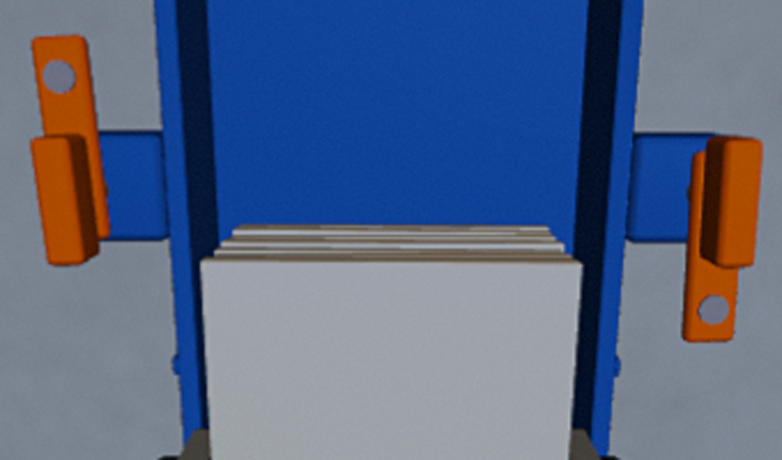

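```bash
python3 - <<'E'
from h import *
s,f=grab('wrist'); st(s); C=lambda a:np.array(a)/2.3+[110,70]
q=p2w(s,f,[C((60,200)),C((737,202))],.113); d=q[1]-q[0]; print('fins',q,q.mean(0),np.linalg.norm(d),np.degrees(np.arctan2(d[1],d[0])))
# rim: outer edges left (157,0)-(183,400), right (641,0)-(610,400)
e=p2w(s,f,[C((157,0)),C((180,340)),C((641,0)),C((616,340))],.086); print(e,(e[0]+e[2])/2,(e[1]+e[3])/2)
for i in(0,2):
  d=e[i]-e[i+1]; print(np.degrees(np.arctan2(-d[0],d[1])))
# pack in hand
z=s['tool_pos'][2]-.0196+.033
p=p2w(s,f,[C((202,260)),C((581,260))],z); R=rot(s); print(((p-s['tool_pos'])@R*1000).round(1))
E
```

```text
t 24.85 pos [0.6221 0.0529 0.1882] zdir 2.16 tilt [-0.002  0.    -1.   ] F [ 0.4 -0.2 -2. ] w 0.63
fins [[0.53882371 0.08781127 0.113     ]
 [0.70429991 0.09362849 0.113     ]] [0.62156181 0.09071988 0.113     ] 0.165578417875645 2.0133698490379515
[[0.55713414 0.13678546 0.086     ]
 [0.56048325 0.04423425 0.086     ]
 [0.68278994 0.14149878 0.086     ]
 [0.68645554 0.04909534 0.086     ]] [0.61996204 0.13914212 0.086     ] [0.62346939 0.0466648  0.086     ]
2.0724327263236964
2.2717032623905413
[[-41.9 -13.3 -27.8]
 [-41.9 -13.4  26.1]]
```

Call:
play_rows(slide=[[0.1,2,0.1],[0,3,0],[0,3,0],[0,2,0],[0,1,0],[0,0.5,0],[0,0.4,0],[0,0.2,0],[0,0,0],[0,0,0]], yaw=[0,0,0,0,0,0,0,0,0,0], grip=[1,1,1,1,1,1,1,1,1,1])

```text
time: 25.9
tool_pos: [0.6243, 0.0519, 0.069]
tool_rot: [0.51, -0.51, 0.49, -0.49]
contact_force: [0.0, 0.8, -0.9]
gripper_width: 0.629
```

```bash
python3 - <<'E'
from h import *
s,f=grab('wrist','w21.png'); st(s)
E
```

```text
t 25.9 pos [0.6243 0.0519 0.069 ] zdir 2.29 tilt [ 0.002 -0.    -1.   ] F [ 0.   0.8 -0.9] w 0.629
```

View pics/w21.png

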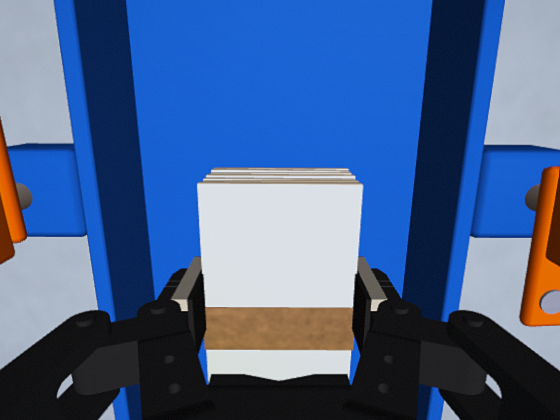

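Call:
play_rows(slide=[[0,0.3,0],[0,0.1,0],[0,0,0]], yaw=[0,0,0], grip=[1,1,1])

```text
time: 26.25
tool_pos: [0.624, 0.0519, 0.0646]
tool_rot: [0.51, -0.51, 0.49, -0.49]
contact_force: [-1.7, -1.3, 2.0]
gripper_width: 0.628
```

Call:
play_rows(slide=[[0,0,0],[0,0,0],[0,0,0],[0,0,0],[0,-1,0],[0,-2,0],[0,-3,0],[0,-4,0],[0,-4,0]], yaw=[0,0,0,0,0,0,0,0,0], grip=[-0.3,-0.4,-0.5,-0.5,-0.5,-0.5,-0.5,-0.5,-0.5])

```text
time: 27.15
tool_pos: [0.6233, 0.052, 0.2057]
tool_rot: [-0.51, 0.51, -0.49, 0.49]
contact_force: [1.3, -0.9, 0.5]
gripper_width: 0.75
```

```bash
python3 - <<'E'
from h import *
s,f=grab('wrist','w22.png'); st(s); s,g=grab('side','sd22.png')
im=g['image'][:,:,::-1]
cv2.imwrite('pics/c22.png',cv2.resize(im[130:260,180:400],None,fx=3.5,fy=3.5,interpolation=cv2.INTER_CUBIC))
E
```

```text
t 27.15 pos [0.6233 0.052  0.2057] zdir 2.3 tilt [-0.  0. -1.] F [ 1.3 -0.9  0.5] w 0.75
```

View pics/w22.png

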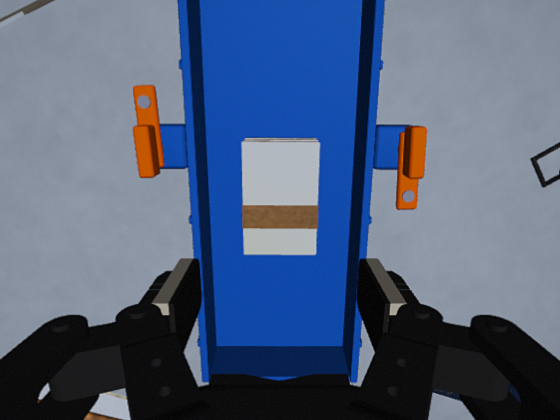

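View pics/c22.png

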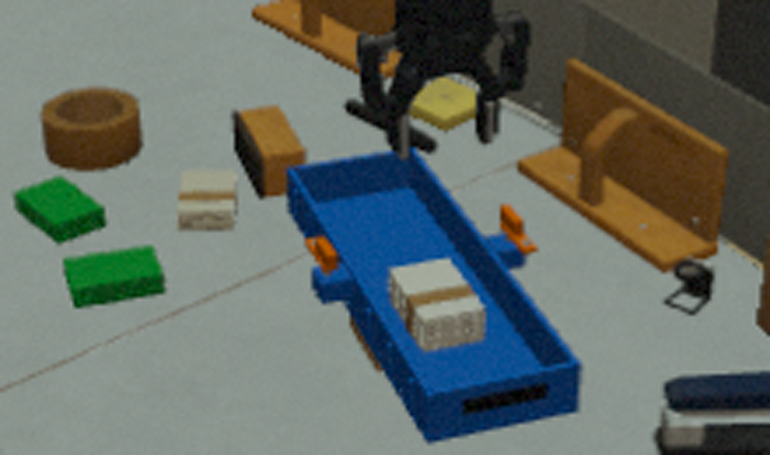

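```bash
python3 - <<'E'
from h import *
s,g=grab('side'); 
C=lambda a:np.array(a)/3.5+[180,130]
q=p2w(s,g,[C((183,172)),C((237,172)),C((236,209)),C((179,210))],.023); print(q,q.mean(0))
s=readout.state(); print(tocm(s,q.mean(0)-s['tool_pos']))
E
```

```text
[[0.47053257 0.41289692 0.023     ]
 [0.52313033 0.39662021 0.023     ]
 [0.50572999 0.32303806 0.023     ]
 [0.45190521 0.33751859 0.023     ]] [0.48782453 0.36751845 0.023     ]
[-32.10348285  18.5373764  -12.72969292]
```

Call:
play_rows(slide=[[-4.3,0,-1.8],[-4.3,0,-1.8],[-4.3,0,-1.8],[-4.3,0,-1.8],[-4.3,0,-1.8],[-4.3,0,-1.8],[-4.3,0,-1.8],[-2,0,0],[0,0,0],[0,0,0],[0,0,0]], yaw=[0,0,0,0,0,0,0,0,8,8,0], grip=[-1,-1,-1,-1,-1,-1,-1,-1,-1,-1,-1])

```text
time: 28.4
tool_pos: [0.4847, 0.3673, 0.2029]
tool_rot: [-0.436, 0.438, -0.556, 0.556]
contact_force: [0.3, -0.2, -0.1]
gripper_width: 1.003
```

```bash
python3 - <<'E'
from h import *
s,f=grab('wrist','w23.png'); st(s)
E
```

```text
t 28.4 pos [0.4847 0.3673 0.2029] zdir -13.68 tilt [-0.001 -0.001 -1.   ] F [ 0.3 -0.2 -0.1] w 1.003
```

View pics/w23.png

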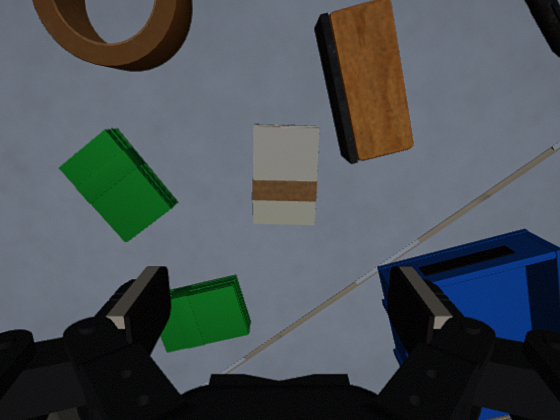

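```bash
python3 - <<'E'
from h import *
s,f=grab('wrist'); st(s); R=rot(s)
q=p2w(s,f,[[253,124.5],[319,126.5],[317,225],[252,223]],.023); print([round(np.linalg.norm(q[i]-q[(i+1)%4])*1000,1) for i in range(4)],q.mean(0),((q-s['tool_pos'])@R*1000).round(1), ((q.mean(0)-s['tool_pos'])@R*100).round(2))
d=q[0]-q[3]; print(np.degrees(np.arctan2(-d[0],d[1])));d=q[1]-q[2]; print(np.degrees(np.arctan2(-d[0],d[1])))
b=p2w(s,f,[[345,158],[357,163],[414,148]],[0,.05,.05]);print(((b-s['tool_pos'])@R*1000).round(1))
E
```

```text
t 28.45 pos [0.4849 0.3672 0.203 ] zdir -13.56 tilt [-0.001 -0.001 -1.   ] F [-0.5 -0.3 -0.7] w 0.998
[np.float64(54.6), np.float64(85.9), np.float64(57.9), np.float64(85.7)] [0.49069418 0.3717606  0.023     ] [[-49.7 180.  -22.1]
 [-48.1 180.   32.5]
 [ 37.8 180.1  33.2]
 [ 36.  180.1 -24.7]] [-0.6  18.    0.47]
-15.25506306804417
-13.048643013533582
[[-18.7 203.   59.4]
 [-22.  153.   59.9]
 [-33.6 152.9 103.1]]
```

Call:
play_rows(slide=[[-0.5,3,0.5],[0,4.5,0],[0,4.5,0],[0,3.5,0],[0,2,0],[0,0.7,0],[0,0,0],[0,0,0]], yaw=[0.5,0,0,0,0,0,0,0], grip=[-0.6,-0.6,-0.6,-0.6,-0.6,-0.6,-0.6,-0.6])

```text
time: 29.3
tool_pos: [0.4921, 0.3718, 0.0236]
tool_rot: [-0.435, 0.434, -0.558, 0.558]
contact_force: [-0.5, 0.1, 0.2]
gripper_width: 0.803
```

```bash
python3 - <<'E'
from h import *
s,f=grab('wrist','w24.png'); st(s)
E
```

```text
t 29.3 pos [0.4921 0.3718 0.0236] zdir -14.18 tilt [ 0.002  0.001 -1.   ] F [-0.5  0.1  0.2] w 0.803
```

View pics/w24.png

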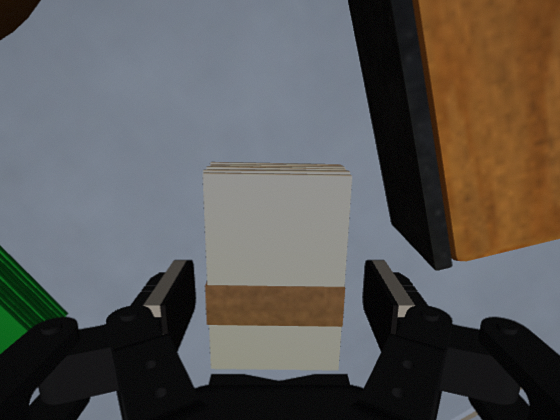

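Centred and clear of the block. Lower and grip.

Call:
play_rows(slide=[[0,0.6,0],[0,0,-0.1],[0,0,0],[0,0,0],[0,0,0],[0,0,0],[0,0,0]], yaw=[0,0,0,0,0,0,0], grip=[-0.6,-0.6,-0.3,0,0.5,1,1])

```text
time: 30.05
tool_pos: [0.4905, 0.3719, 0.0168]
tool_rot: [-0.435, 0.434, -0.558, 0.558]
contact_force: [-0.3, 0.5, 4.9]
gripper_width: 0.624
```

```bash
python3 - <<'E'
from h import *
s,f=grab('wrist','w25.png'); st(s)
E
```

```text
t 30.05 pos [0.4905 0.3719 0.0168] zdir -14.2 tilt [ 0.001  0.001 -1.   ] F [-0.3  0.5  4.9] w 0.624
```

View pics/w25.png

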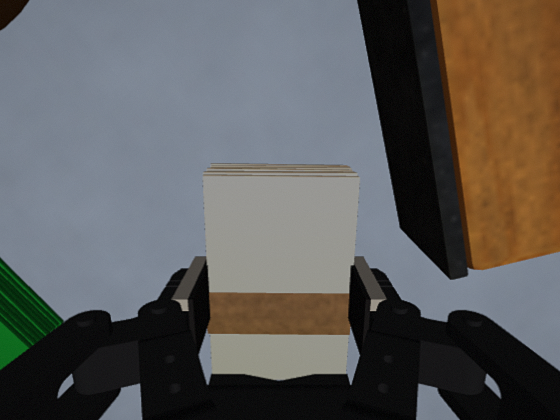

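Call:
play_rows(slide=[[0,-1,0],[0,-3,0],[0,-4.5,0],[0,-4.5,0],[0,-4.5,0],[3.1,0,3],[3.1,0,3],[3.1,0,3],[3.1,0,3],[3.1,0,3],[3.1,0,3],[0,0,0]], yaw=[0,0,0,0,0,0,0,0,0,0,-8,-8.4], grip=[1,1,1,1,1,1,1,1,1,1,1,1])

```text
time: 31.3
tool_pos: [0.6204, 0.1424, 0.1905]
tool_rot: [-0.509, 0.51, -0.49, 0.491]
contact_force: [-0.1, 0.6, -1.1]
gripper_width: 0.628
```

Call:
play_rows(slide=[[0,0,0],[0,0,0]], yaw=[0,0], grip=[1,1])

```text
time: 31.5
tool_pos: [0.6183, 0.1473, 0.1904]
tool_rot: [-0.508, 0.509, -0.491, 0.491]
contact_force: [0.3, 0.9, -0.2]
gripper_width: 0.629
```

```bash
python3 - <<'E'
from h import *
s,f=grab('wrist','w26.png'); st(s)
E
```

```text
t 31.5 pos [0.6183 0.1473 0.1904] zdir 2.04 tilt [-0.001  0.    -1.   ] F [ 0.3  0.9 -0.2] w 0.629
```

View pics/w26.png

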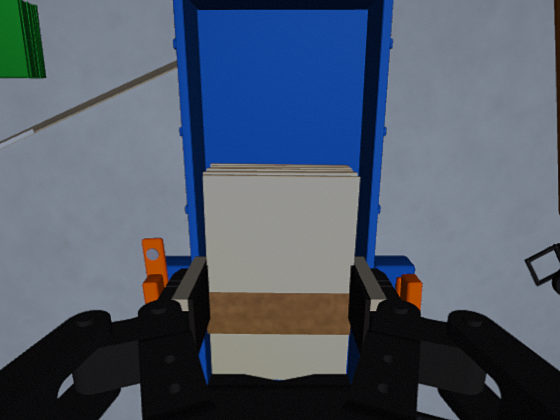

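```bash
python3 - <<'E'
from h import *
s,f=grab('wrist'); st(s); R=rot(s)
z=s['tool_pos'][2]-.0168+.023
p=p2w(s,f,[[204,175],[358,176]],z); print(((p-s['tool_pos'])@R*1000).round(1))
e=p2w(s,f,[[177,60],[185,180],[391,30],[380,180]],.086); print(e)
m=p2w(s,f,[[197,10],[368,10]],.045); print(m)
E
```

```text
t 31.55 pos [0.6182 0.1477 0.1906] zdir 2.1 tilt [-0.001  0.    -1.   ] F [-0.3 -0.  -0.6] w 0.628
[[-43.2  -6.2 -27.1]
 [-42.9  -6.2  26. ]]
[[0.55232028 0.23739391 0.086     ]
 [0.5548247  0.16411036 0.086     ]
 [0.67865847 0.25855401 0.086     ]
 [0.68202959 0.16882693 0.086     ]]
[[0.55624363 0.27383583 0.045     ]
 [0.67264708 0.27805965 0.045     ]]
```

Call:
play_rows(slide=[[0.3,2,0.1],[0,3,0],[0,3,0],[0,2,0],[0,1,0],[0,0.7,0],[0,0.4,0],[0,0.4,0],[0,0,0],[0,0,0]], yaw=[0,0,0,0,0,0,0,0,0,0], grip=[1,1,1,1,1,1,1,1,1,1])

```text
time: 32.6
tool_pos: [0.6205, 0.1442, 0.0668]
tool_rot: [0.51, -0.509, 0.49, -0.491]
contact_force: [1.3, -0.7, -0.9]
gripper_width: 0.627
```

```bash
python3 - <<'E'
from h import *
s,f=grab('wrist','w27.png'); st(s)
E
```

```text
t 32.6 pos [0.6205 0.1442 0.0668] zdir 2.2 tilt [ 0.001  0.    -1.   ] F [ 1.3 -0.7 -0.9] w 0.627
```

View pics/w27.png

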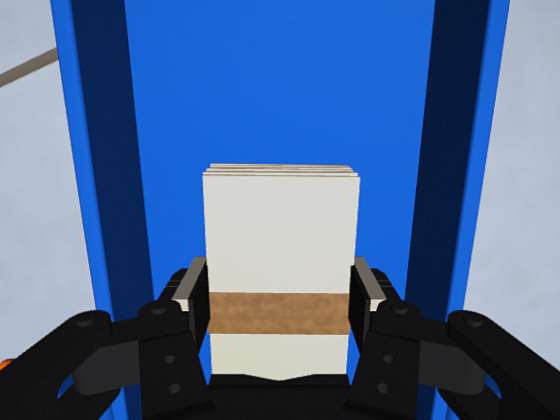

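Call:
play_rows(slide=[[0,0.3,0],[0,0.15,0],[0,0,0]], yaw=[0,0,0], grip=[1,1,1])

```text
time: 32.95
tool_pos: [0.6202, 0.1441, 0.0618]
tool_rot: [0.51, -0.509, 0.49, -0.49]
contact_force: [-0.8, 0.2, 0.2]
gripper_width: 0.621
```

Call:
play_rows(slide=[[0,0,0],[0,0,0],[0,0,0],[0,0,0],[0,-1,0],[0,-2,0],[0,-4,0],[0,-4.5,0],[0,-4.5,0],[0,-4.5,0],[4,0,0],[0,0,0]], yaw=[0,0,0,0,0,0,0,0,0,0,0,0], grip=[-0.3,-0.4,-0.5,-0.5,-0.5,-0.5,-0.5,-0.5,-0.5,-0.5,-0.5,-0.5])

```text
time: 34.15
tool_pos: [0.6228, 0.1014, 0.2705]
tool_rot: [0.51, -0.508, 0.489, -0.493]
contact_force: [-0.3, 0.2, -1.5]
gripper_width: 0.749
```

```bash
python3 - <<'E'
from h import *
s,f=grab('wrist','w28.png'); st(s); grab('scene','sc28.png'); grab('side','sd28.png')
E
```

```text
t 34.15 pos [0.6228 0.1014 0.2705] zdir 2.03 tilt [ 0.006 -0.001 -1.   ] F [-0.3  0.2 -1.5] w 0.749
```

View pics/w28.png

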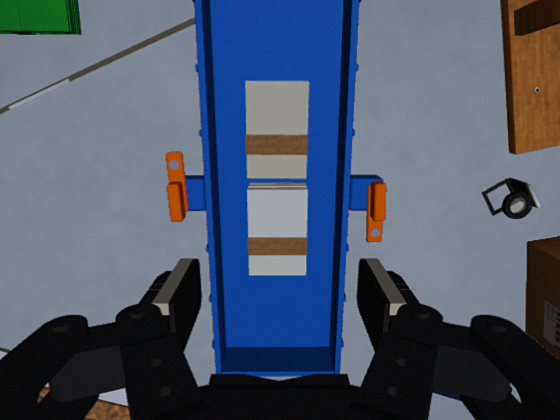

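View pics/sc28.png

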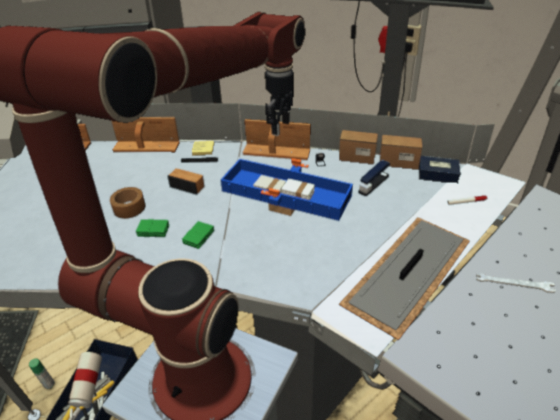

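View pics/sd28.png

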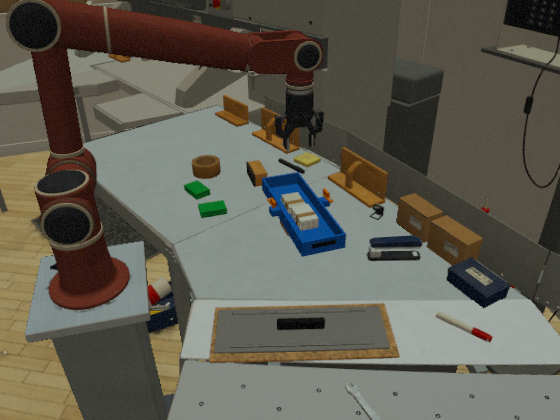

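```bash
python3 - <<'E'
from h import *
s,f=grab('wrist'); im=f['image'][:,:,::-1]
cv2.imwrite('pics/c28a.png',cv2.resize(im[0:240,150:400],None,fx=2.5,fy=2.5,interpolation=cv2.INTER_CUBIC))
cv2.imwrite('pics/c28b.png',cv2.resize(im[310:390,190:370],None,fx=4,fy=4,interpolation=cv2.INTER_CUBIC))
E
```

```text
(no output)
```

View pics/c28a.png

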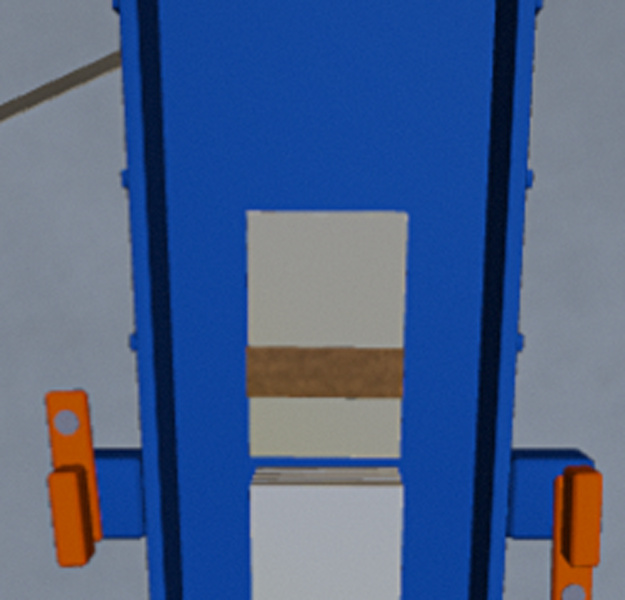

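View pics/c28b.png

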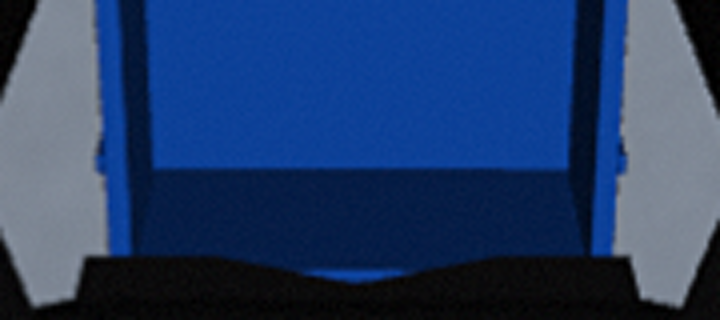

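```bash
python3 - <<'E'
from h import *
s,f=grab('wrist'); st(s)
A=lambda a:np.array(a)/2.5+[150,0]; B=lambda a:np.array(a)/4+[190,310]
o=p2w(s,f,[A((119,20)),A((149,590)),A((537,20)),A((506,590)),B((97,20)),B((109,245)),B((627,20)),B((613,245))],.086)
L=o[[0,1,4,5]];Rr=o[[2,3,6,7]]
for q in(L,Rr):
  k=np.polyfit(q[:,1],q[:,0],1); print('x at .09',np.polyval(k,.09),'yaw',np.degrees(-np.arctan(k[0])))
n=p2w(s,f,[B((152,169)),B((568,169))],.045); print(n)
fn=p2w(s,f,[A((71,518)),A((588,520))],.113); print(fn,fn.mean(0))
E
```

```text
t 34.35 pos [0.621  0.1046 0.2657] zdir 2.21 tilt [-0.002  0.    -1.   ] F [-0.3  0.2 -0.7] w 0.75
x at .09 0.5576384806233432 yaw 2.2115887038326765
x at .09 0.6853894356494371 yaw 2.0742112181634345
[[ 0.56989348 -0.09914067  0.045     ]
 [ 0.68646339 -0.09441543  0.045     ]]
[[0.5392297  0.08815697 0.113     ]
 [0.7051361  0.09400263 0.113     ]] [0.6221829 0.0910798 0.113    ]
```

Call:
play_rows(slide=[[4.3,0,-1.5],[4.3,0,-1.5],[4.3,0,-1.5],[4.3,0,-1.5],[4.3,0,-1.5],[4.3,0,-1.5],[4.3,0,-1.5],[4.3,0,-1.5],[4.3,0,-1.5],[4.3,0,-1.4],[0,0,0]], yaw=[0,0,0,0,0,0,0,0,0,0,0], grip=[-1,-1,-1,-1,-1,-1,-1,-1,-1,-1,-1])

```text
time: 35.5
tool_pos: [0.4876, -0.3348, 0.2655]
tool_rot: [-0.508, 0.509, -0.492, 0.491]
contact_force: [-0.6, 0.3, 0.3]
gripper_width: 1.002
```

Call:
play_rows(slide=[[0,2,0],[0,2,0],[0,2,0],[0,2,0],[0,0,0],[0,0,0],[0,0,0],[0,0,0],[0,0,0],[0,0,0],[0,0,0]], yaw=[-8,-8,-8,-8,-8,-8,-8,-8,-8,-1,0], grip=[-1,-1,-1,-1,-1,-1,-1,-1,-1,-1,-1])

```text
time: 36.6
tool_pos: [0.4894, -0.3302, 0.186]
tool_rot: [0.701, -0.701, 0.092, -0.091]
contact_force: [-0.0, -0.7, 0.0]
gripper_width: 1.0
```

```bash
python3 - <<'E'
from h import *
s,f=grab('wrist','w29.png'); st(s)
E
```

```text
t 36.6 pos [ 0.4894 -0.3302  0.186 ] zdir 75.13 tilt [-0.001  0.001 -1.   ] F [-0.  -0.7  0. ] w 1.0
```

View pics/w29.png

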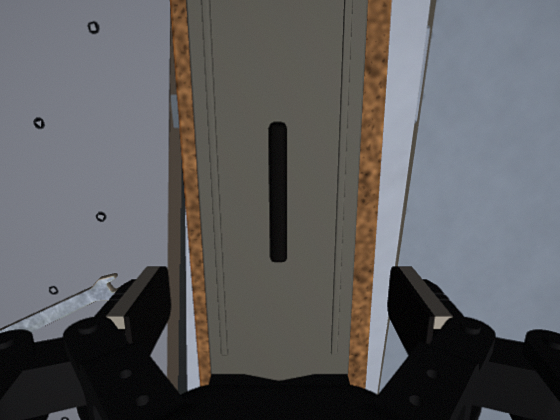

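```bash
python3 - <<'E'
from h import *
s,f=grab('wrist'); R=rot(s); st(s)
q=p2w(s,f,[[278,122.5],[278.3,262]],.047); print(((q-s['tool_pos'])@R*1000).round(1), ((q.mean(0)-s['tool_pos'])@R*100).round(2))
E
```

```text
t 36.65 pos [ 0.4894 -0.3304  0.1862] zdir 75.12 tilt [-0.     0.001 -1.   ] F [ 0.  -0.3 -0.1] w 1.001
[[-56.7 139.2  -3.2]
 [ 51.7 139.1  -3.1]] [-0.25 13.92 -0.31]
```

Call:
play_rows(slide=[[0,3,-0.2],[0,4,0],[0,4,0],[0,2.5,0],[0,1,0],[0,0.2,0],[0,0,0],[0,0,0]], yaw=[0,0,0,0,0,0,0,0], grip=[-0.4,-0.4,-0.4,-0.4,-0.4,-0.4,-0.4,-0.4])

```text
time: 37.5
tool_pos: [0.4899, -0.3342, 0.0417]
tool_rot: [-0.7, 0.702, -0.09, 0.092]
contact_force: [0.9, 0.2, 1.0]
gripper_width: 0.698
```

```bash
python3 - <<'E'
from h import *
s,f=grab('wrist','w30.png'); st(s)
E
```

```text
t 37.5 pos [ 0.4899 -0.3342  0.0417] zdir 75.19 tilt [ 0.003 -0.002 -1.   ] F [0.9 0.2 1. ] w 0.698
```

View pics/w30.png

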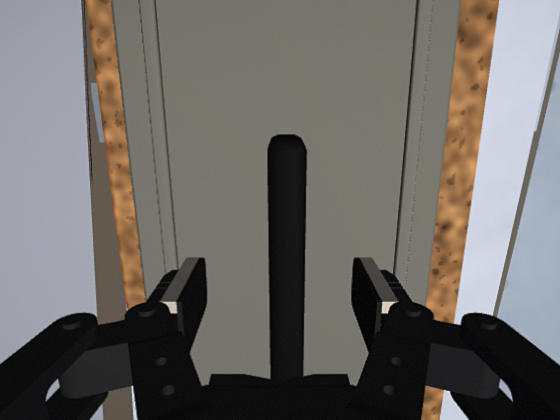

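Call:
play_rows(slide=[[0,0.3,0.3],[0,0.1,0],[0,0,0],[0,0,0],[0,0,0],[0,0,0],[0,0,0],[0,0,0],[0,0,0]], yaw=[0,0,0,0,0,0,0,0,0], grip=[-0.4,-0.2,0,0.3,0.5,0.65,0.8,1,1])

```text
time: 38.45
tool_pos: [0.4895, -0.3304, 0.0358]
tool_rot: [-0.701, 0.701, -0.091, 0.091]
contact_force: [-1.0, -1.0, 1.6]
gripper_width: 0.144
```

```bash
python3 - <<'E'
from h import *
s,f=grab('wrist','w31.png'); st(s); R=rot(s)
E
```

```text
t 38.45 pos [ 0.4895 -0.3304  0.0358] zdir 75.2 tilt [ 0. -0. -1.] F [-1.  -1.   1.6] w 0.144
```

View pics/w31.png

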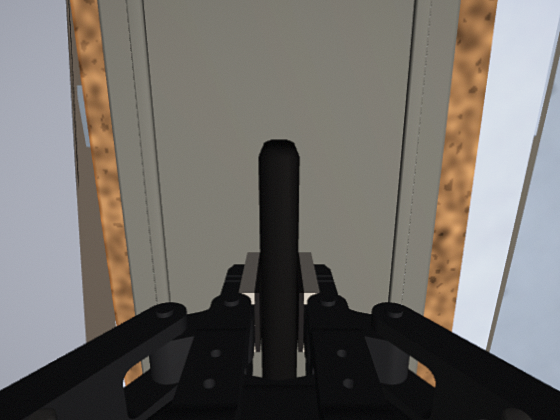

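Call:
play_rows(slide=[[0,-1,0],[0,-2.5,0],[0,-4,0],[0,-4.5,0],[0,-4.5,0],[0,-4.5,0],[0,0,0]], yaw=[0,0,0,0,0,0,0], grip=[1,1,1,1,1,1,1])

```text
time: 39.2
tool_pos: [0.4922, -0.3325, 0.2551]
tool_rot: [-0.698, 0.704, -0.087, 0.095]
contact_force: [0.6, 0.6, -0.8]
gripper_width: 0.152
```

Call:
play_rows(slide=[[0,0,0],[0,0,0],[0,0,0],[0,0,0],[0,0,0],[0,0,0],[0,0,0],[0,0,0],[0,0,0],[0,0,0],[0,0,0],[0,0,0]], yaw=[4,7,7,7,7,7,7,7,7,7,6,0], grip=[1,1,1,1,1,1,1,1,1,1,1,1])

```text
time: 40.4
tool_pos: [0.4889, -0.3298, 0.2445]
tool_rot: [0.51, -0.51, 0.491, -0.49]
contact_force: [0.2, 0.8, -1.5]
gripper_width: 0.148
```

Call:
play_rows(slide=[[-2,0,0.7],[-4.2,0,1.4],[-4.2,0,1.4],[-4.2,0,1.4],[-4.2,0,1.4],[-4.2,0,1.4],[-4.2,0,1.4],[-4.2,0,1.4],[-4.2,0,1.4],[-4.2,0,1.4],[-2,0,0.7],[0,0,0]], yaw=[0,0,0,0,0,0,0,0,0,0,0,0], grip=[1,1,1,1,1,1,1,1,1,1,1,1])

```text
time: 41.6
tool_pos: [0.6131, 0.0957, 0.2447]
tool_rot: [-0.511, 0.511, -0.489, 0.488]
contact_force: [-0.6, -0.4, -2.4]
gripper_width: 0.149
```

```bash
python3 - <<'E'
from h import *
s,f=grab('wrist','w32.png'); st(s); R=rot(s)
print(tocm(s,np.array([.6216,.090,.1078])-s['tool_pos']))
grab('side','sd32.png')
E
```

```text
t 41.6 pos [0.6131 0.0957 0.2447] zdir 2.56 tilt [-0.001  0.001 -1.   ] F [-0.6 -0.4 -2.4] w 0.149
[ 0.61833214 13.68996233  0.83628358]
```

View pics/w32.png

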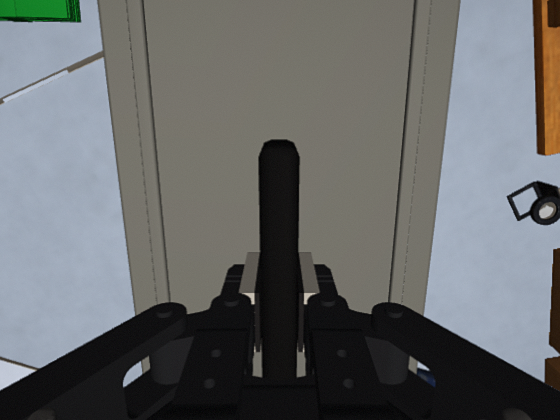

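View pics/sd32.png

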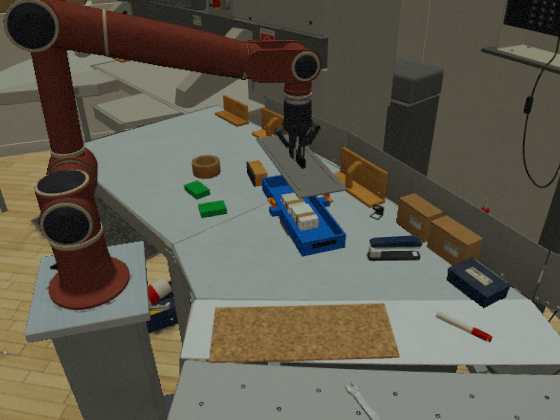

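```bash
python3 - <<'E'
from h import *
s,f=grab('wrist'); st(s); R=rot(s)
q=p2w(s,f,[[279,140]],s['tool_pos'][2]+.0112); print((q-s['tool_pos'])@R*1000)
E
```

```text
t 41.7 pos [0.6128 0.093  0.2448] zdir 2.34 tilt [-0.001 -0.001 -1.   ] F [-0.1 -0.3 -2. ] w 0.149
[[-55.59426353 -11.22667756  -1.21968126]]
```

Call:
play_rows(slide=[[0.6,2,0.8],[0,3,0],[0,3,0],[0,2,0],[0,0.7,0],[0,0,0],[0,0,0]], yaw=[0.3,0,0,0,0,0,0], grip=[1,1,1,1,1,1,1])

```text
time: 42.45
tool_pos: [0.6223, 0.0865, 0.14]
tool_rot: [0.509, -0.508, 0.491, -0.492]
contact_force: [-0.5, 0.0, -1.9]
gripper_width: 0.149
```

```bash
python3 - <<'E'
from h import *
s,f=grab('wrist','w33.png'); st(s); R=rot(s)
print(tocm(s,np.array([.6216,.090,.1078])-s['tool_pos']))
E
```

```text
t 42.45 pos [0.6223 0.0865 0.14  ] zdir 1.87 tilt [ 0.002 -0.    -1.   ] F [-0.5  0.  -1.9] w 0.149
[-0.34907366  3.22429735 -0.06432171]
```

View pics/w33.png

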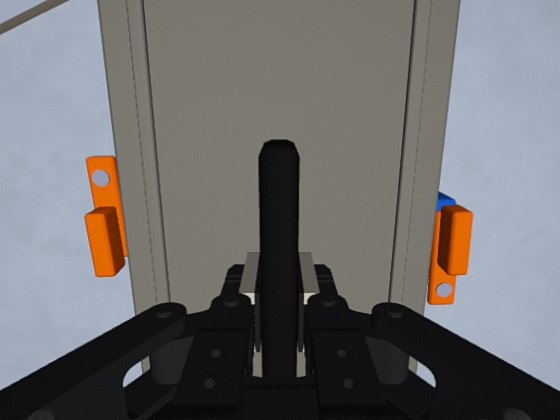

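Call:
play_rows(slide=[[-0.35,1,0],[0,0.8,0],[0,0.5,0],[0,0.3,0],[0,0,0],[0,0,0]], yaw=[-0.3,0,0,0,0,0], grip=[1,1,1,1,1,1])

```text
time: 43.1
tool_pos: [0.6214, 0.0906, 0.1125]
tool_rot: [0.51, -0.51, 0.49, -0.49]
contact_force: [0.4, 0.7, -2.2]
gripper_width: 0.154
```

```bash
python3 - <<'E'
from h import *
s,f=grab('wrist','w34.png'); st(s); R=rot(s)
print(tocm(s,np.array([.6216,.090,.1078])-s['tool_pos']))
s,g=grab('side'); im=g['image'][:,:,::-1]
cv2.imwrite('pics/c34.png',cv2.resize(im[140:270,230:400],None,fx=4.5,fy=4.5,interpolation=cv2.INTER_CUBIC))
E
```

```text
t 43.1 pos [0.6214 0.0906 0.1125] zdir 2.21 tilt [ 0. -0. -1.] F [ 0.4  0.7 -2.2] w 0.154
[0.06473988 0.47219704 0.0146171 ]
```

View pics/c34.png

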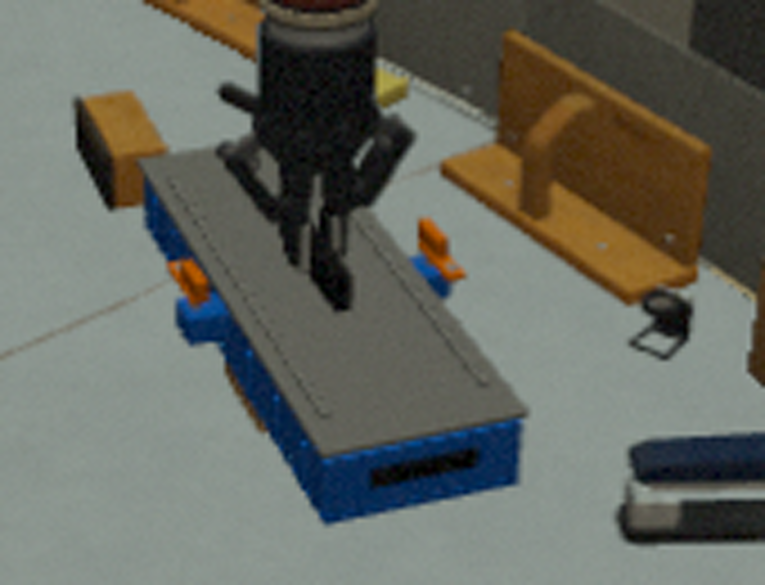

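View pics/w34.png

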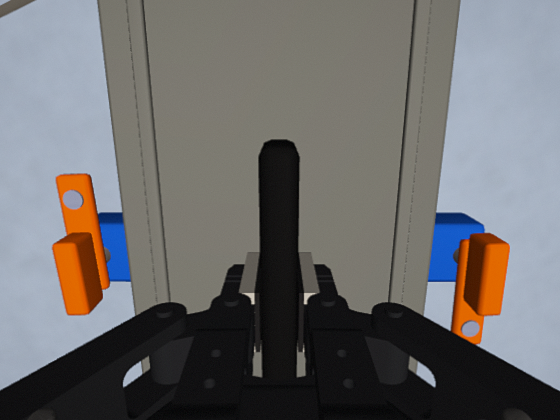

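Call:
play_rows(slide=[[0,0.2,0],[0,0.2,0],[0,0.1,0],[0,0,0],[0,0,0]], yaw=[0,0,0,0,0], grip=[1,1,1,1,1])

```text
time: 43.7
tool_pos: [0.6214, 0.0906, 0.1078]
tool_rot: [0.51, -0.509, 0.49, -0.49]
contact_force: [-0.8, -0.5, 1.2]
gripper_width: 0.152
```

Seated at the expected height (TCP z 0.1078, load reversed). Release and inspect.

Call:
play_rows(slide=[[0,0,0],[0,0,0],[0,0,0],[0,0,0],[0,0,0],[0,-1,0],[0,-3,0],[0,-4,0],[0,-4,0],[0,0,0]], yaw=[0,0,0,0,0,0,0,0,0,0], grip=[0.7,0.5,0.2,-0.2,-0.4,-0.4,-0.6,-1,-1,-1])

```text
time: 44.7
tool_pos: [0.6252, 0.0908, 0.237]
tool_rot: [0.513, -0.506, 0.487, -0.494]
contact_force: [0.5, 1.7, 1.5]
gripper_width: 1.001
```

```bash
python3 - <<'E'
from h import *
s,f=grab('wrist','w35.png'); st(s); grab('side','sd35.png'); s,g=grab('scene'); im=g['image'][:,:,::-1]
cv2.imwrite('pics/c35.png',cv2.resize(im[130:230,200:370],None,fx=4.5,fy=4.5,interpolation=cv2.INTER_CUBIC))
E
```

```text
t 44.7 pos [0.6252 0.0908 0.237 ] zdir 2.21 tilt [ 0.014  0.    -1.   ] F [0.5 1.7 1.5] w 1.001
```

View pics/w35.png

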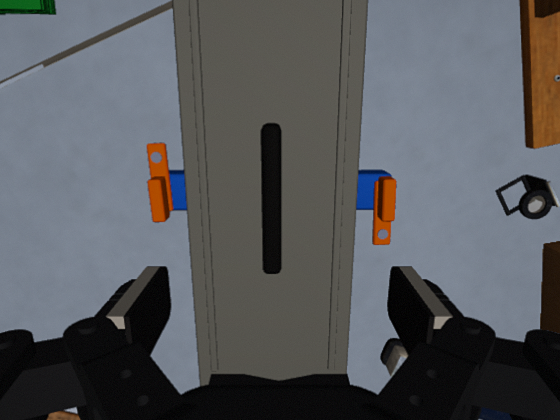

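View pics/c35.png

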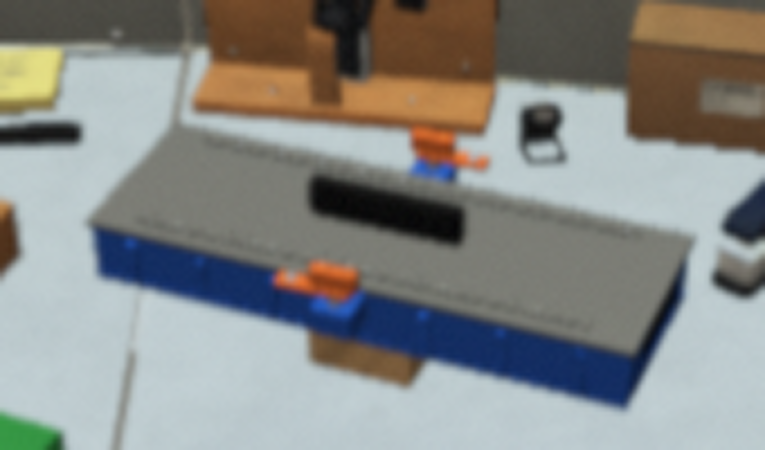

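Call:
play_rows(slide=[[0,0,0],[0,2,-4],[0,3,-4],[0.2,0,0],[0,0,0],[0,0,0]], yaw=[-2.6,0,0,0,0,0], grip=[-1,-1,-1,-1,-1,-1])

```text
time: 45.45
tool_pos: [0.5429, 0.0819, 0.1783]
tool_rot: [0.521, -0.52, 0.478, -0.479]
contact_force: [0.3, -0.0, 0.0]
gripper_width: 0.996
```

```bash
python3 - <<'E'
from h import *
s,f=grab('wrist','w36.png'); st(s)
print(tocm(s,np.array([.5397,.0863,.112])-s['tool_pos']))
im=f['image'][:,:,::-1]
cv2.imwrite('pics/c36.png',cv2.resize(im[140:280,220:340],None,fx=4.2,fy=4.2,interpolation=cv2.INTER_CUBIC))
E
```

```text
t 45.45 pos [0.5429 0.0819 0.1783] zdir 4.79 tilt [ 0.002  0.    -1.   ] F [ 0.3 -0.   0. ] w 0.996
[-0.46587327  6.63059702 -0.29519519]
```

View pics/c36.png

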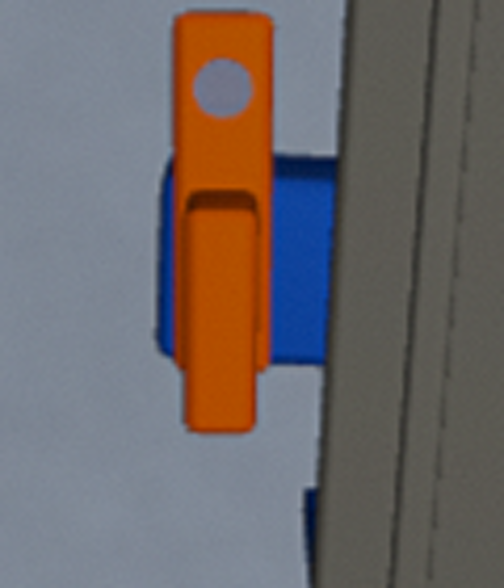

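```bash
python3 - <<'E'
from h import *
s,f=grab('wrist'); st(s); R=rot(s)
C=lambda a:np.array(a)/4.2+[220,140]
q=p2w(s,f,[C((221,207)),C((220,432))],.113); c=q.mean(0); print(c,((c-s['tool_pos'])@R*100).round(2))
d=q[0]-q[1]; print(np.linalg.norm(d),np.degrees(np.arctan2(d[1],d[0])))
E
```

```text
t 45.5 pos [0.5438 0.0819 0.1794] zdir 4.79 tilt [ 0.003  0.    -1.   ] F [ 0.   1.1 -0.2] w 0.999
[0.53853761 0.08720519 0.113     ] [-0.57  6.64 -0.5 ]
0.031504990861858956 94.27522838723199
```

Call:
play_rows(slide=[[-0.5,2,-0.4],[0,2.5,0],[0,1.5,0],[0,0.3,0],[0,0,0],[0,0,0]], yaw=[0,0,0,0,0,0], grip=[-1,-1,-0.5,-0.5,-0.5,-0.5])

```text
time: 46.15
tool_pos: [0.5386, 0.0865, 0.116]
tool_rot: [0.521, -0.52, 0.478, -0.479]
contact_force: [-0.3, -0.2, 0.7]
gripper_width: 0.753
```

```bash
python3 - <<'E'
from h import *
s,f=grab('wrist','w37.png'); st(s)
E
```

```text
t 46.15 pos [0.5386 0.0865 0.116 ] zdir 4.79 tilt [ 0.002  0.    -1.   ] F [-0.3 -0.2  0.7] w 0.753
```

View pics/w37.png

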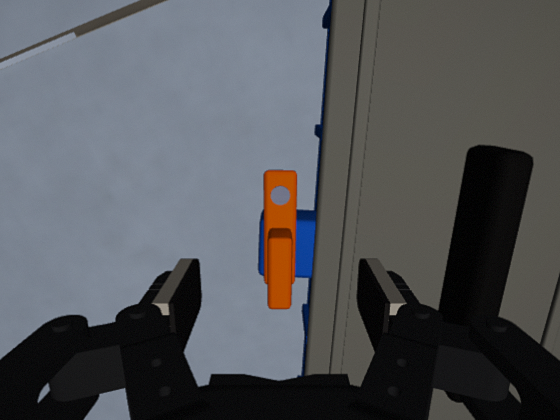

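Call:
play_rows(slide=[[0,0.4,0],[0,0,0],[0,0,0],[0,0,0],[0,0,0],[0,0,0],[0,0,0],[0,0,0],[0,0,0]], yaw=[0,0,0,0,0,0,0,0,0], grip=[0,0.4,0.6,0.7,0.75,0.8,0.9,1,1])

```text
time: 47.1
tool_pos: [0.5379, 0.0866, 0.1109]
tool_rot: [0.521, -0.52, 0.478, -0.479]
contact_force: [2.5, 0.4, 0.6]
gripper_width: 0.096
```

Call:
play_rows(slide=[[0,0,0],[0,0,0],[0,0,0],[0,0,0],[0,0,0],[0,0,0],[0,0,0],[0,0,0],[0,0,0],[0,0,0],[0,0,0],[0,0,0]], yaw=[4,7,7,7,7,7,7,7,7,7,7,7], grip=[1,1,1,1,1,1,1,1,1,1,1,1])

```text
time: 48.3
tool_pos: [0.5359, 0.0876, 0.1109]
tool_rot: [0.082, -0.085, 0.703, -0.701]
contact_force: [-5.9, 3.9, 6.5]
gripper_width: 0.097
```

Call:
play_rows(slide=[[0,0,0],[0,0,0],[0,0,0],[0,0,0]], yaw=[6,3,1.5,0], grip=[1,1,1,1])

```text
time: 48.7
tool_pos: [0.5361, 0.0874, 0.1109]
tool_rot: [0.019, -0.022, 0.707, -0.706]
contact_force: [-5.0, 1.9, 5.3]
gripper_width: 0.097
```

```bash
python3 - <<'E'
from h import *
s,f=grab('wrist','w38.png'); st(s); print(s['ft_torque'])
E
```

```text
t 48.7 pos [0.5361 0.0874 0.1109] zdir -86.71 tilt [-0.004  0.002 -1.   ] F [-5.   1.9  5.3] w 0.097
[ 0.36390267  0.71730303 -0.06288839]
```

View pics/w38.png

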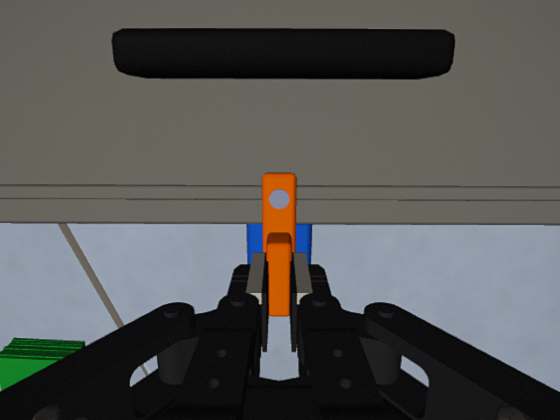

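Call:
play_rows(slide=[[0,0,0],[0,0,0],[0,0,0],[0,0,0],[0,-2,0],[0,-4,0],[0,0,0]], yaw=[0,0,0,0,0,0,0], grip=[0.8,0.6,0.2,-0.5,-0.8,-1,-1])

```text
time: 49.45
tool_pos: [0.5408, 0.0866, 0.1765]
tool_rot: [-0.024, 0.017, -0.707, 0.707]
contact_force: [0.9, -0.4, 0.6]
gripper_width: 0.996
```

```bash
python3 - <<'E'
from h import *
s,f=grab('wrist','w39.png'); st(s)
E
```

```text
t 49.45 pos [0.5408 0.0866 0.1765] zdir -86.71 tilt [ 0.01  0.   -1.  ] F [ 0.9 -0.4  0.6] w 0.996
```

View pics/w39.png

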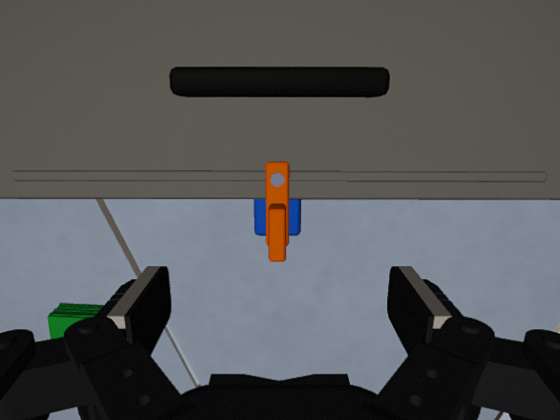

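```bash
python3 - <<'E'
from h import *
s,f=grab('wrist'); st(s); R=rot(s)
im=f['image'][:,:,::-1]
cv2.imwrite('pics/c39.png',cv2.resize(im[145:275,220:340],None,fx=4.5,fy=4.5,interpolation=cv2.INTER_CUBIC))
e=p2w(s,f,[[5,197.5],[555,199.5],[171,82],[389,82]],[.091,.091,.119,.119])
for i in(0,2):
  d=e[i]-e[i+1]; print(e[i:i+2].mean(0),np.degrees(np.arctan2(-d[0],d[1])))
E
```

```text
t 49.5 pos [0.5396 0.0865 0.1741] zdir -86.7 tilt [ 0.007  0.    -1.   ] F [ 0.3 -0.  -0.3] w 0.999
[0.55296512 0.08391225 0.091     ] 3.0494698528877704
[0.61768861 0.08818913 0.119     ] 3.299092859794012
```

View pics/c39.png

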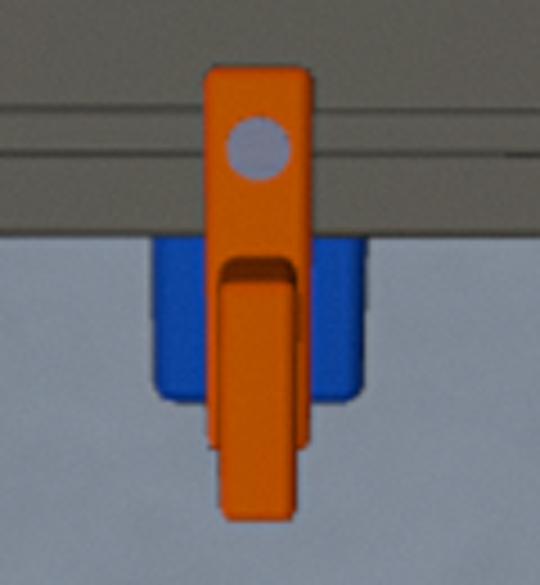

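Call:
play_rows(slide=[[0,0,0],[0,0,0],[0,0,0],[0,0,0],[0,0,0],[0,0,0],[0,0,0],[0,0,0],[0,0,0],[0,0,0],[0,0,0],[0,0,0]], yaw=[-8,-8,-8,-8,-8,-8,-8,-8,-8,-8,-8,-4], grip=[-1,-1,-1,-1,-1,-1,-1,-1,-1,-1,-1,-1])

```text
time: 50.75
tool_pos: [0.5363, 0.0865, 0.1684]
tool_rot: [-0.523, 0.524, -0.476, 0.474]
contact_force: [0.0, -0.1, -0.0]
gripper_width: 1.004
```

Call:
play_rows(slide=[[0,0,4],[0,0,4.5],[0,0,4.5],[0.7,0,3.5],[0,0,0],[0,0,0]], yaw=[0,0,0,0,0,0], grip=[-1,-1,-1,-1,-1,-1])

```text
time: 51.35
tool_pos: [0.7015, 0.0946, 0.1677]
tool_rot: [-0.521, 0.524, -0.478, 0.475]
contact_force: [-0.5, 0.6, -0.6]
gripper_width: 1.002
```

```bash
python3 - <<'E'
from h import *
s,f=grab('wrist','w40.png'); st(s)
im=f['image'][:,:,::-1]
cv2.imwrite('pics/c40.png',cv2.resize(im[140:300,200:340],None,fx=3.7,fy=3.7,interpolation=cv2.INTER_CUBIC))
E
```

```text
t 51.35 pos [0.7015 0.0946 0.1677] zdir 5.28 tilt [-0.004 -0.    -1.   ] F [-0.5  0.6 -0.6] w 1.002
```

View pics/c40.png

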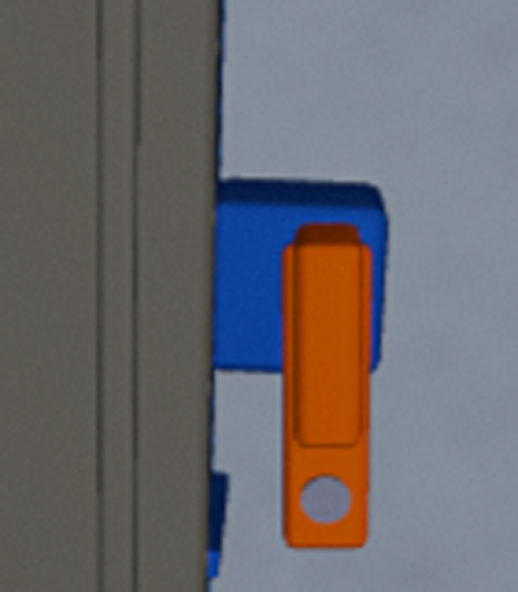

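```bash
python3 - <<'E'
from h import *
s,f=grab('wrist'); st(s); R=rot(s)
C=lambda a:np.array(a)/3.7+[200,140]
q=p2w(s,f,[C((328,244)),C((327,445))],.113); c=q.mean(0); print(c,((c-s['tool_pos'])@R*100).round(2))
d=q[0]-q[1]; print(np.linalg.norm(d),np.degrees(np.arctan2(d[1],d[0])))
e=p2w(s,f,[C((223,10)),C((208,560))],.091); d=e[0]-e[1]; print('edge',e,np.degrees(np.arctan2(-d[0],d[1])))
E
```

```text
t 51.4 pos [0.7011 0.0948 0.1684] zdir 5.29 tilt [-0.004 -0.    -1.   ] F [-0.9  0.6  0.8] w 1.0
[0.70464673 0.09467189 0.113     ] [0.05 5.54 0.37]
0.030987598864323403 95.4363129291464
edge [[0.68471815 0.13922948 0.091     ]
 [0.6894502  0.04648992 0.091     ]] 2.9209932032391364
```

Call:
play_rows(slide=[[0,2,0.4],[0,2,0],[0,0.9,0],[0,0.3,0],[0,0,0],[0,0,0]], yaw=[0,0,0,0,0,0], grip=[-1,-0.8,-0.5,-0.5,-0.5,-0.5])

```text
time: 52.05
tool_pos: [0.7068, 0.0953, 0.1195]
tool_rot: [0.523, -0.522, 0.476, -0.477]
contact_force: [-1.0, -0.7, 0.2]
gripper_width: 0.75
```

```bash
python3 - <<'E'
from h import *
s,f=grab('wrist','w41.png'); st(s)
E
```

```text
t 52.05 pos [0.7068 0.0953 0.1195] zdir 5.3 tilt [ 0.002  0.    -1.   ] F [-1.  -0.7  0.2] w 0.75
```

View pics/w41.png

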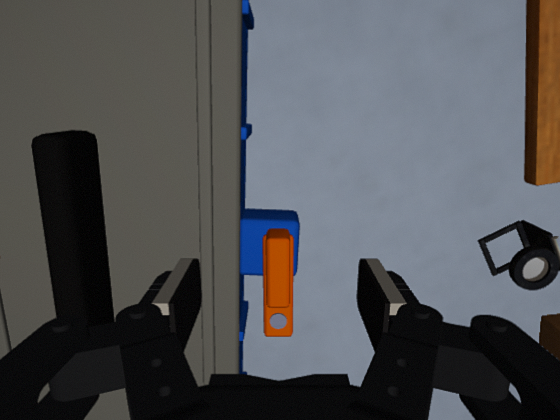

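Call:
play_rows(slide=[[0.05,0.7,0],[0,0,0],[0,0,0],[0,0,0],[0,0,0],[0,0,0],[0,0,0],[0,0,0],[0,0,0]], yaw=[0,0,0,0,0,0,0,0,0], grip=[0,0.4,0.6,0.7,0.75,0.8,0.9,1,1])

```text
time: 53.0
tool_pos: [0.7064, 0.0947, 0.1119]
tool_rot: [0.523, -0.523, 0.476, -0.476]
contact_force: [-1.4, -0.9, 2.3]
gripper_width: 0.096
```

Call:
play_rows(slide=[[0,0,0],[0,0,0],[0,0,0],[0,0,0],[0,0,0],[0,0,0]], yaw=[4,7,7,7,7,7], grip=[1,1,1,1,1,1])

```text
time: 53.6
tool_pos: [0.7057, 0.0949, 0.1117]
tool_rot: [0.331, -0.333, 0.625, -0.624]
contact_force: [-4.2, -0.3, 3.7]
gripper_width: 0.095
```

Call:
play_rows(slide=[[0.05,-0.05,-0.1],[0,0,0],[0,0,0],[0,0,0],[0,0,0],[0,0,0],[0,0,0],[0,0,0],[0,0,0],[0,0,0]], yaw=[0,7,7,7,7,7,7,7,4,0], grip=[1,1,1,1,1,1,1,1,1,1])

```text
time: 54.6
tool_pos: [0.7051, 0.0952, 0.1119]
tool_rot: [0.021, -0.021, 0.707, -0.707]
contact_force: [-2.0, 2.3, 1.5]
gripper_width: 0.094
```

```bash
python3 - <<'E'
from h import *
s,f=grab('wrist','w42.png'); st(s)
E
```

```text
t 54.6 pos [0.7051 0.0952 0.1119] zdir -86.55 tilt [-0.     0.001 -1.   ] F [-2.   2.3  1.5] w 0.094
```

View pics/w42.png

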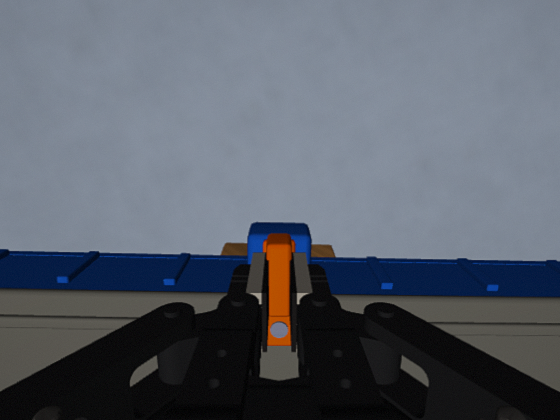

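Call:
play_rows(slide=[[0,0,0],[0,0,0],[0,0,0],[0,0,0],[0,0,0],[0,0,0],[0,-2,0],[0,-4,0],[0,-4.5,0],[0,-4.5,0],[0,0,-3],[0,0,0]], yaw=[1,0,0,0,0,0,0,0,0,0,0,0], grip=[1,1,0.8,0.6,0.2,-0.5,-0.8,-1,-1,-1,-1,-1])

```text
time: 55.85
tool_pos: [0.705, 0.1272, 0.2654]
tool_rot: [0.017, -0.013, 0.707, -0.706]
contact_force: [-0.6, -0.5, 0.1]
gripper_width: 0.998
```

Call:
play_rows(slide=[[3,-2,0],[4.5,-1,0],[2,0,0],[0,0,0],[0,0,0],[0,0,0],[0,0,0],[0,0,0],[0,0,0],[0,0,0],[0,0,0],[0,0,0]], yaw=[-8,-8,-8,-8,-8,-8,-8,-8,-8,-8,-6,0], grip=[-1,-1,-1,-1,-1,-1,-1,-1,-1,-1,-1,-1])

```text
time: 57.05
tool_pos: [0.6105, 0.1088, 0.2908]
tool_rot: [0.492, -0.493, 0.508, -0.507]
contact_force: [0.1, 0.1, 0.3]
gripper_width: 0.998
```

```bash
python3 - <<'E'
from h import *
s,f=grab('wrist','w43.png'); st(s); grab('side','sd43.png'); s,g=grab('scene','sc43.png')
E
```

```text
t 57.05 pos [0.6105 0.1088 0.2908] zdir -1.73 tilt [-0.002 -0.001 -1.   ] F [0.1 0.1 0.3] w 0.998
```

View pics/w43.png

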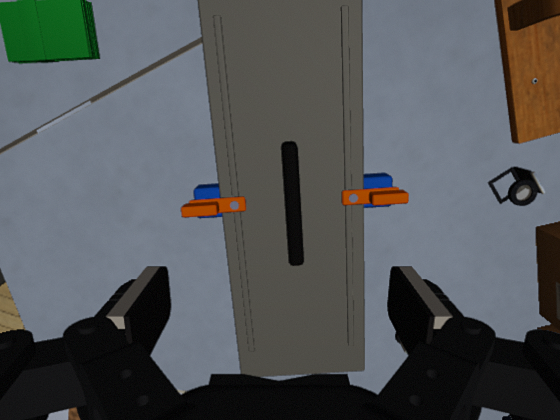

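View pics/sd43.png

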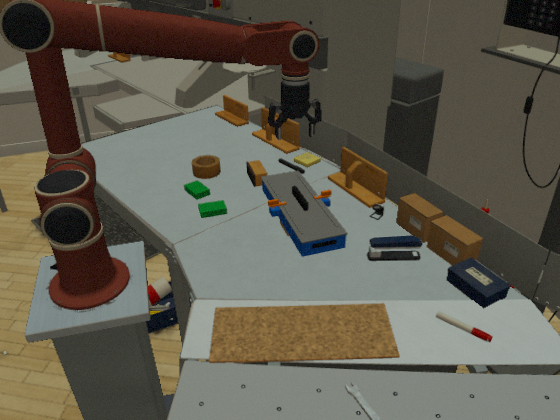

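View pics/sc43.png

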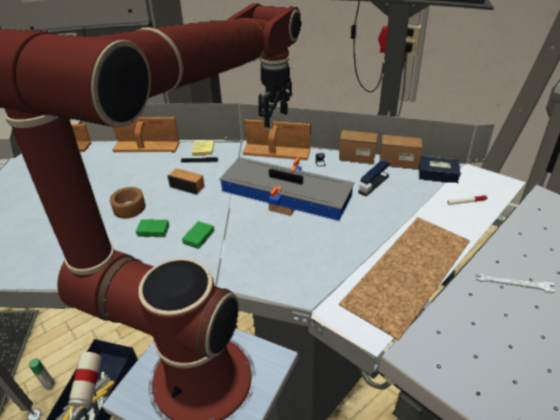

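```bash
python3 - <<'E'
from h import *
s,f=grab('wrist'); im=f['image'][:,:,::-1]; st(s)
cv2.imwrite('pics/c43.png',cv2.resize(im[160:240,170:420],None,fx=3.1,fy=3.1,interpolation=cv2.INTER_CUBIC))
h=p2w(s,f,[[289,142.5],[295.8,265]],.119); d=h[0]-h[1]; print('lid',h.mean(0),np.degrees(np.arctan2(-d[0],d[1])))
c=p2w(s,f,[[241.5,376],[364.5,371]],.091); print(c); d=c[1]-c[0]; print(np.degrees(np.arctan2(d[1],d[0])))
E
```

```text
t 57.2 pos [0.6107 0.109  0.2914] zdir -1.82 tilt [-0.001 -0.    -1.   ] F [ 0.1 -0.   0.5] w 0.999
lid [0.62037785 0.0902253  0.119     ] 1.8213590780197482
[[ 0.56194864 -0.10608458  0.091     ]
 [ 0.6945902  -0.10374119  0.091     ]]
1.0121453447978608
```

View pics/c43.png

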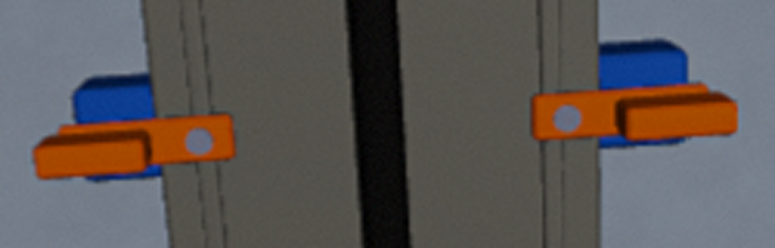

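```bash
python3 -c "
from h import *
print(workorder.job_done()); st()"
```

```text
the job is handed in; nothing more can be done
None
the job is handed in; nothing more can be done
```

The job is done and handed in at about 57 s of the 210 s allowed. No verdict was reported.

**What I did**
- I turned both turnbuttons clear by pinching their fins, and laid the lid flat on the cork mat.
- Only two packs were present, one thick and one thin. I found no others in the scene, side or wrist views.
- The thin pack had been knocked a few centimetres, so I re-located it before gripping.
- I set the thick pack at about crate y = -40 mm and the thin one at about +54 mm. That keeps the load balanced over the riser, with about 8 mm between them.
- I put the lid back on and turned both buttons across it. I did not touch the knocking block or the green packs.

**Last checks**
- **Lid:** seated at the expected height (TCP z 0.108 m) and centred near (0.620, 0.090) m.
- **Buttons:** both bars lie at about 2.2°, matching the crate, so both are at or within a degree or so of the stop.
- **Crate:** level on its riser, with the gripper clear of everything.

**Where measurements disagreed**
- The lid lay about 2.6 mm off the mat's centre line.
- After I closed the front button, the lid and crate read about 3° of yaw and about 2 mm off in x. That suggests the crate was nudged slightly under about 6 N.
- The final view gave 1.0° to 1.8° and (0.620, 0.090) m, so about 1° of crate yaw is uncertain.

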